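# Find the socket that fits the pressure cell's nut and nip the nut up

### The arm

A 6-joint arm with a two-finger parallel gripper is mounted at the origin on a cart in front of the work surface, level with it; the furniture and walls round the work are solid. World frame = base frame: x ahead of the robot, y to its left, z up, the work surface at z = 0. Lengths are in m, angles in rad, forces in N, time in s.
With the tool pointing down it reaches from about 0.3 to 0.85 m from the base axis. Payload 4.2 kg.
Tool frame: the origin (TCP) lies midway between the tips of the shut fingers; the grasp point (between the pads) lies 19 mm behind it; x points along the fingers, y is the direction in which the jaws open and shut, and the axes are right-handed (so a half turn about x gives the same grasp; the last joint's range is limited). The gripper opens to 91 mm and grips with 3 to 60 N. Pads are 32 mm wide; open, the fingers measure 118 mm over their backs; the gripper's body (76 mm by 178 mm) begins 60 mm behind the grasp point.
Start: joints at [1.216, 0.32, 1.565, -0, 1.257, -0.02], TCP at [0.189, 0.543, 0.214] pointing down, gripper open.
Joint ranges: [-3.11, 3.11], [-0.84, 2.01], [0.21, 2.61], [-1.34, 4.49], [0.05, 2.63], [-2.56, 2.56]. Speed limits (rad/s): [2.57, 2.57, 3.14, 3.14, 3.14, 3.14].

### API

Orientations are given as [roll, pitch, yaw] about the fixed x, y, z axes, in that order (R = Rz(yaw) Ry(pitch) Rx(roll)).
In Python, from cell import telemetry, imaging, workorder gives the robot as it stands.
- The arm moves only by the shell command python3 -m inch 'ROWS' [FORCE]. ROWS is JSON, a list that holds one entry, the list of rows, each a list of 7 numbers: the shift along the tool's x, y, z in m, then the turn, a rotation vector about the tool's x, y, z in degrees, then the closure, from 0 (fully open) to 1 (shut). A call has 1 to 20 rows; each row shifts and turns the pose as measured when the row begins, along the tool's axes as they then stand; what a row does not reach is not made up. A row lasts 1/12 s, in which the tool goes at most 41.7 mm and 7.16 degrees, less where a joint would pass 70% of its speed; a pose out of reach is approached as far as the arm can. A call with a gripper value outside its range is refused whole. The fingers move at their own pace and stop on an object; FORCE is the grip in N (left out, the last holds). Time passes only in rows, so rows that do not move let the fingers close. It gives the time, the measured TCP pose, the force and the opening at its end, in the units of the state.
- telemetry.observe(): the state, without advancing time (a new reading comes with each control period).
- imaging.capture(name): name is "scene" or "top" or "wrist"; returns a dict with "color" (480x640x3 uint8, blue, green, red), "depth" (480x640 float32, m along the optical axis (not along the pixel's ray), 0 where there is no reading), "vertical_fov" (degrees; the focal length in pixels is half the picture's height over the tangent of half this angle, whatever the lens; pixels are square), "cx", "cy" (the principal point, pixels), "position" and "orientation" of the camera in the world; the wrist camera has in their place "hand_eye" (4x4, takes a point from camera to tool coordinates, whose origin is the TCP and whose axes are the tool frame's). Camera axes: x right, y down, z forward; pixel columns grow to the right and rows downward; lengths in m; the calibration is good to about 2 mm. The wrist camera is an equidistant fisheye: a pixel r from the principal point sees the ray r / f radians off the axis. A picture is of the moment at which its call begins: read the wrist's pose just before it.
- workorder.sign_off(): hands the job in, once; it reports no verdict.
The state is a dict: "t": time; "joint_pos": joint angles; "joint_velocities": joint speeds; "effort": joint torques, N m; "ee_pos": TCP position; "tool_rot": TCP orientation; "force": force on the tool from outside, world axes, zero at the start; "moment": the same for the moment, N m; "finger_gap": finger opening in m.
Only numpy, scipy, OpenCV 4.12 (cv2) and the standard library are available. Lean on these libraries where they do the work, as an engineer would, in place of code of your own. Each camera call takes 0.05 s, during which the arm holds its last target.

### The job

The nut on top of the pressure cell that stands in the grey bench holder has to be nipped up, but nobody noted its size: try the sockets from the tray on it, best from the smallest up (blue, yellow, red), since one too large also drops over but only spins round it, and stand each socket that will not go on back upright in a free well of the tray. When one drops right down over the nut onto the washer, turn the nut with it about an eighth of a turn clockwise and finish there, still gripping that socket with it fully down on the nut, the other two sockets standing in the tray. Leave the small beaker, the conical flask, the forceps and the timer where they are.

Things in the scene. Friction and masses are not known exactly. Their poses are not given: they have to be found in the camera images.
- tray: grey socket tray, fixed, 78 x 218 mm, top 18 mm above the worktop; origin under its centre, y along its row of three round wells (46 mm wide, 13 mm deep, 66 mm apart)
- holder_ring (a point): centre of the top of the holder's round grey ring (72 mm across, top 36 mm above the worktop, on a fixed 110 mm square base). The cell to work on stands in this ring, on the same axis; the other two cells are spares standing on the worktop behind and are not to be handled
- well_1 (a point): centre of the floor of one of the tray's three equal wells, 5 mm above the worktop; a socket standing in a well has its foot at this height. Any socket may stand in any well
- well_2 (a point): centre of the floor of one of the tray's three equal wells, 5 mm above the worktop; a socket standing in a well has its foot at this height. Any socket may stand in any well
- well_3 (a point): centre of the floor of one of the tray's three equal wells, 5 mm above the worktop; a socket standing in a well has its foot at this height. Any socket may stand in any well
- blue_socket: blue-sleeved chrome socket, hex bore 21.3 mm across flats (smallest); origin at the centre of its foot, z up, x square to a flat. 78 mm tall: round body, 40 mm outside, up to 40 mm above the foot, bore 26 mm deep; then a dark hex shank, 24 mm across flats, 42 to 78 mm above the foot. Shank and bore flats are parallel. Fits a 20 mm nut (flats turned within 5 degrees) down to the washer; stops 14 mm higher on a larger one
- yellow_socket: yellow-sleeved chrome socket, hex bore 25.4 mm across flats (middle); origin at the centre of its foot, z up, x square to a flat. 78 mm tall: round body, 40 mm outside, up to 40 mm above the foot, bore 26 mm deep; then a dark hex shank, 24 mm across flats, 42 to 78 mm above the foot. Shank and bore flats are parallel. Fits a 24 mm nut (flats turned within 5 degrees); stops 14 mm high on 28 mm, spins loose on 20 mm
- red_socket: red-sleeved chrome socket, hex bore 29.5 mm across flats (largest); origin at the centre of its foot, z up, x square to a flat. 78 mm tall: round body, 40 mm outside, up to 40 mm above the foot, bore 26 mm deep; then a dark hex shank, 24 mm across flats, 42 to 78 mm above the foot. Shank and bore flats are parallel. Fits a 28 mm nut (flats turned within 5 degrees); spins loose on the smaller nuts
- blue_socket_shank (a point): centre of the hexagonal shank of the blue socket, the place to grip it (on two opposite flats): on its axis, 60 mm above its foot; x square to a flat
- yellow_socket_shank (a point): centre of the hexagonal shank of the yellow socket, the place to grip it (on two opposite flats): on its axis, 60 mm above its foot; x square to a flat
- red_socket_shank (a point): centre of the hexagonal shank of the red socket, the place to grip it (on two opposite flats): on its axis, 60 mm above its foot; x square to a flat
- nut_a (a point): centre of the underside of the hex nut on one of three fixed steel pressure cells (60 mm across), 80 mm above the worktop, on a washer 37 mm across; z up, x square to a flat, turns with the nut. One cell's nut is 20, one 24, one 28 mm across flats: which is which is not known. Nut 14.5 mm high, top edge chamfered; a 12 mm stud end stands 5 mm above it
- nut_b (a point): centre of the underside of the hex nut on one of three fixed steel pressure cells (60 mm across), 80 mm above the worktop, on a washer 37 mm across; z up, x square to a flat, turns with the nut. One cell's nut is 20, one 24, one 28 mm across flats: which is which is not known. Nut 14.5 mm high, top edge chamfered; a 12 mm stud end stands 5 mm above it
- nut_c (a point): centre of the underside of the hex nut on one of three fixed steel pressure cells (60 mm across), 80 mm above the worktop, on a washer 37 mm across; z up, x square to a flat, turns with the nut. One cell's nut is 20, one 24, one 28 mm across flats: which is which is not known. Nut 14.5 mm high, top edge chamfered; a 12 mm stud end stands 5 mm above it
- gland_a (a joint): turn of nut_a, rad: 0 at the start, grows clockwise seen from above (tightening), stiff with about 0.2 N m of friction, stays where it is left, stops at 1.5
- gland_b (a joint): turn of nut_b, rad: 0 at the start, grows clockwise seen from above (tightening), stiff with about 0.2 N m of friction, stays where it is left, stops at 1.5
- gland_c (a joint): turn of nut_c, rad: 0 at the start, grows clockwise seen from above (tightening), stiff with about 0.2 N m of friction, stays where it is left, stops at 1.5
- beaker_100: bystander: small glass beaker with pink contents, 57 mm across, 70 mm high; origin under its centre
- flask_100: bystander: conical glass flask, 64 mm across, 105 mm high; origin under its centre
- forceps: bystander: steel forceps lying flat, 126 mm long, 8 mm high; origin under the middle
- cook_timer: bystander: white timer standing upright, 62 mm wide and high, 20 mm thick; origin under its centre
Mind the look-alikes: they are no part of the job. Leave any green or purple look-alike of the part that bears nut_a alone.

How it is judged:
On the way:
1. a socket is fully down over the nut of the cell in the holder, before that nut is turned (((horizontal distance between blue_socket_shank and holder_ring below 0.004 m and height (world z) of blue_socket_shank below 0.144 m and angle between blue_socket_shank's own z axis and vertical below 0.08 rad) or (horizontal distance between yellow_socket_shank and holder_ring below 0.004 m and height (world z) of yellow_socket_shank below 0.144 m and angle between yellow_socket_shank's own z axis and vertical below 0.08 rad) or (horizontal distance between red_socket_shank and holder_ring below 0.004 m and height (world z) of red_socket_shank below 0.144 m and angle between red_socket_shank's own z axis and vertical below 0.08 rad)) and ((horizontal distance between nut_a and holder_ring below 0.02 m and value of joint gland_a below 0.4 rad) or (horizontal distance between nut_b and holder_ring below 0.02 m and value of joint gland_b below 0.4 rad) or (horizontal distance between nut_c and holder_ring below 0.02 m and value of joint gland_c below 0.4 rad))), for 0.2 s.
At the end, for the whole second after the job is handed in: the fitting socket is down on the nut of the cell in the holder (foot within 4 mm of the washer, 4 mm of the axis, 0.08 rad of upright), gripped, at rest; that nut is turned clockwise 0.5 to 1.1 rad; the other two sockets stand in wells of the tray (foot within 8 mm of the floor, upright) (((horizontal distance between blue_socket_shank and holder_ring below 0.004 m and height (world z) of blue_socket_shank below 0.144 m and angle between blue_socket_shank's own z axis and vertical below 0.08 rad and contact force between the fingers and blue_socket above 3 N and linear speed of blue_socket below 0.02 m/s) or (horizontal distance between yellow_socket_shank and holder_ring below 0.004 m and height (world z) of yellow_socket_shank below 0.144 m and angle between yellow_socket_shank's own z axis and vertical below 0.08 rad and contact force between the fingers and yellow_socket above 3 N and linear speed of yellow_socket below 0.02 m/s) or (horizontal distance between red_socket_shank and holder_ring below 0.004 m and height (world z) of red_socket_shank below 0.144 m and angle between red_socket_shank's own z axis and vertical below 0.08 rad and contact force between the fingers and red_socket above 3 N and linear speed of red_socket below 0.02 m/s)) and ((horizontal distance between nut_a and holder_ring below 0.02 m and value of joint gland_a between 0.5 and 1.1 rad) or (horizontal distance between nut_b and holder_ring below 0.02 m and value of joint gland_b between 0.5 and 1.1 rad) or (horizontal distance between nut_c and holder_ring below 0.02 m and value of joint gland_c between 0.5 and 1.1 rad)) and ((horizontal distance between blue_socket_shank and holder_ring below 0.004 m and height (world z) of blue_socket_shank below 0.144 m and angle between blue_socket_shank's own z axis and vertical below 0.08 rad and contact force between the fingers and blue_socket above 3 N and linear speed of blue_socket below 0.02 m/s) or (z of blue_socket_shank in the frame of tray below 0.073 m and x of blue_socket_shank in the frame of tray between -0.012 and 0.012 m and y of blue_socket_shank in the frame of tray between -0.085 and 0.085 m and angle between blue_socket_shank's own z axis and vertical below 0.15 rad)) and ((horizontal distance between yellow_socket_shank and holder_ring below 0.004 m and height (world z) of yellow_socket_shank below 0.144 m and angle between yellow_socket_shank's own z axis and vertical below 0.08 rad and contact force between the fingers and yellow_socket above 3 N and linear speed of yellow_socket below 0.02 m/s) or (z of yellow_socket_shank in the frame of tray below 0.073 m and x of yellow_socket_shank in the frame of tray between -0.012 and 0.012 m and y of yellow_socket_shank in the frame of tray between -0.085 and 0.085 m and angle between yellow_socket_shank's own z axis and vertical below 0.15 rad)) and ((horizontal distance between red_socket_shank and holder_ring below 0.004 m and height (world z) of red_socket_shank below 0.144 m and angle between red_socket_shank's own z axis and vertical below 0.08 rad and contact force between the fingers and red_socket above 3 N and linear speed of red_socket below 0.02 m/s) or (z of red_socket_shank in the frame of tray below 0.073 m and x of red_socket_shank in the frame of tray between -0.012 and 0.012 m and y of red_socket_shank in the frame of tray between -0.085 and 0.085 m and angle between red_socket_shank's own z axis and vertical below 0.15 rad))); the arm keeps its last pose, push and grip.
It fails at once if the small beaker is moved by more than 3 cm (distance of beaker_100 from where it was at the start of the episode above 0.03 m).
It fails at once if the conical flask is moved by more than 3 cm (distance of flask_100 from where it was at the start of the episode above 0.03 m).
It fails at once if the steel forceps is moved by more than 3 cm (distance of forceps from where it was at the start of the episode above 0.03 m).
It fails at once if the timer is moved by more than 3 cm (distance of cook_timer from where it was at the start of the episode above 0.03 m).
It also fails if it takes over 72 s, if anything falls off the work surface, if the arm or the gripper's body presses on something with over 40 N, if the wrist force passes 120 N, or if a joint passes its speed limit or range.

## Working session

There is one attempt and no reset: what is moved stays moved. The work goes in short steps, Python scripts to look and compute and a shell command to move; the robot and the scene stay as the last step left them, time stands still between calls to the robot, and variables do not carry over. Pictures are saved under pics/ and viewed, and the job is handed in when it is done.

```bash
ls; mkdir -p pics; python3 - <<'E'
from cell import telemetry, imaging
import cv2
print(telemetry.observe())
for n in ("scene","top","wrist"):
    d=imaging.capture(n); cv2.imwrite(f"pics/{n}0.png",d["color"])
    print(n,{k:v for k,v in d.items() if k not in("color","depth")})
    import numpy as np; np.save(f"pics/{n}0.npy",d["depth"])
E
```

```text
pics
{'t': 0.0, 'joint_pos': array([ 1.21599402e+00,  3.20327574e-01,  1.56568588e+00, -1.48593372e-05,
        1.25738180e+00, -1.99580045e-02]), 'joint_velocities': array([-9.80220204e-04, -4.75353165e-04, -9.16054687e-04,  2.17160940e-05,
       -8.64654513e-04,  4.02708747e-04]), 'effort': array([-7.62525688e-04, -4.12459981e+01, -2.31975889e+01,  7.26536172e-02,
        4.55107063e-02, -1.17400205e-04]), 'ee_pos': array([0.18876351, 0.54259919, 0.21309713]), 'tool_rot': array([-1.58291734,  1.56899368, -1.91775705]), 'force': array([-0.10611944, -0.3822476 ,  0.48784008]), 'moment': array([ 0.03287861, -0.03262518,  0.00942303]), 'finger_gap': 0.09104143859932791}
scene {'vertical_fov': 54.66247352618792, 'cx': 319.88468139251563, 'cy': 239.19878170888262, 'position': array([-0.06747014, -0.36289434,  0.78709979]), 'orientation': array([-2.30719109, -0.00855122, -0.9899894 ])}
top {'vertical_fov': 51.50845423343355, 'cx': 317.91674544351616, 'cy': 239.84468899106557, 'position': array([0.44944621, 0.06681426, 1.15216025]), 'orientation': array([-3.00298214, -0.00637446, -1.56396804])}
wrist {'vertical_fov': 65.70646984690485, 'cx': 315.96489291791727, 'cy': 242.15685146007104, 'hand_eye': array([[ 5.78172430e-04, -2.60286944e-01,  9.65531135e-01,
        -1.69972854e-01],
       [ 9.99999796e-01, -1.13019918e-04, -6.29280505e-04,
         7.42070285e-04],
       [ 2.72917749e-04,  9.65531302e-01,  2.60286825e-01,
        -7.43052178e-02],
       [ 0.00000000e+00,  0.00000000e+00,  0.00000000e+00,
         1.00000000e+00]])}
```

View pics/scene0.png

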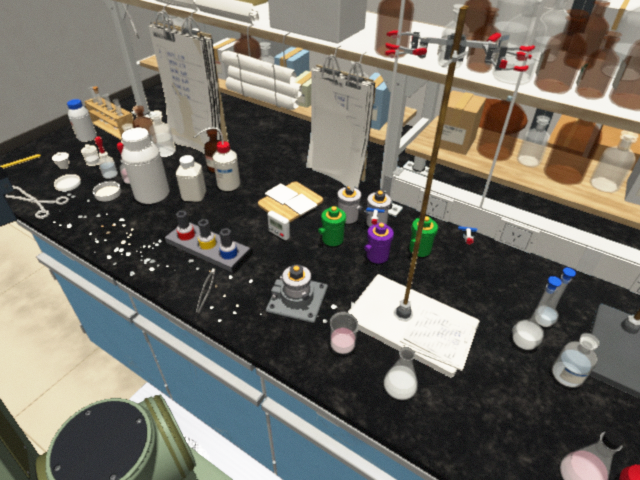

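View pics/top0.png

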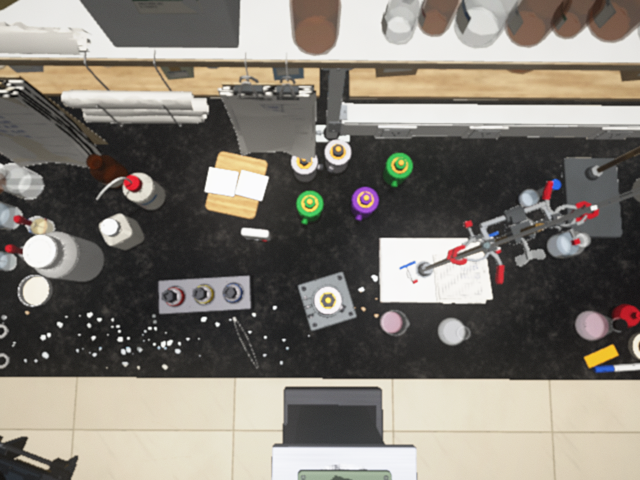

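View pics/wrist0.png

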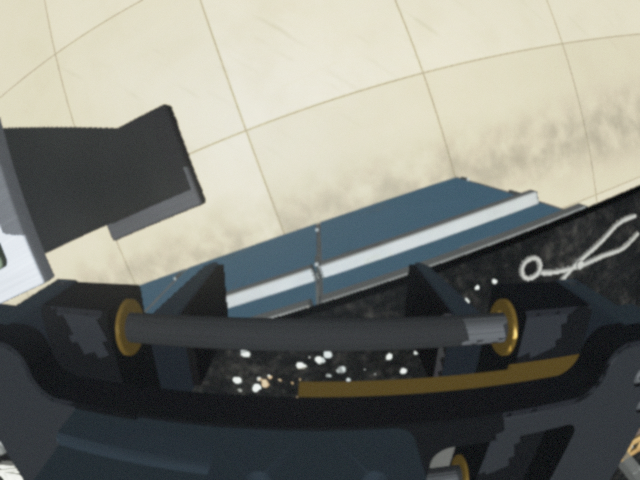

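The top view shows the tray at (205,294), with red at (173,296), yellow at (204,294) and blue at (234,292). The holder with its cell is at (328,300), the beaker at (394,322), the flask at (453,330) and the forceps at (245,342). I'll measure these next.

```bash
cat > h.py <<'E'
import numpy as np, cv2
from scipy.spatial.transform import Rotation as R
from cell import telemetry, imaging
def K(d): return 240/np.tan(np.radians(d["vertical_fov"])/2)
def ray(d,u,v):
    f=K(d); x=(np.asarray(u,float)-d["cx"])/f; y=(np.asarray(v,float)-d["cy"])/f
    return np.stack([x,y,np.ones_like(x)],-1)
def cloud(d):
    v,u=np.mgrid[0:480,0:640]
    p=ray(d,u,v)*d["depth"][...,None]
    M=R.from_euler("xyz",d["orientation"]).as_matrix()
    return p@M.T+d["position"]
def atz(d,u,v,z):
    M=R.from_euler("xyz",d["orientation"]).as_matrix(); r=M@ray(d,u,v); p=d["position"]
    return p+r*(z-p[2])/r[2]
def proj(d,P):
    M=R.from_euler("xyz",d["orientation"]).as_matrix(); q=(np.asarray(P)-d["position"])@M; f=K(d)
    return q[...,:2]/q[...,2:]*f+[d["cx"],d["cy"]]
def tool(s=None):
    s=s or telemetry.observe(); T=np.eye(4); T[:3,:3]=R.from_euler("xyz",s["tool_rot"]).as_matrix(); T[:3,3]=s["ee_pos"]; return T
def big(img,u0,v0,u1,v1,k): return cv2.resize(img[v0:v1,u0:u1],None,fx=k,fy=k,interpolation=cv2.INTER_CUBIC)
E
python3 - <<'E'
from h import *
d=imaging.capture("top"); P=cloud(d)
for n,u,v in [("bench",270,330),("tray",160,305),("tray",245,305),("red",173,295),("yel",204,293),("blu",234,291),("nut",328,300),("base",310,315),("bottle",75,280),("timer",255,233),("rod",425,268),("tripod",500,240),("board",270,110)]:
    print(n,P[v,u].round(3))
cv2.imwrite("pics/t1.png",big(d["color"],150,265,370,335,3.6))
s=imaging.capture("scene")
cv2.imwrite("pics/s1.png",big(s["color"],150,190,350,330,4))
E
```

```text
bench [ 0.402  0.168 -0.   ]
tray [0.457 0.417 0.016]
tray [0.458 0.224 0.021]
red [0.478 0.371 0.076]
yel [0.483 0.306 0.07 ]
blu [0.487 0.24  0.082]
nut [0.469 0.039 0.101]
base [0.437 0.077 0.027]
bottle [0.51  0.602 0.037]
timer [0.615 0.2   0.065]
rod [ 0.515 -0.106  0.374]
tripod [ 0.515 -0.106  0.692]
board [0.806 0.15  0.293]
```

View pics/t1.png

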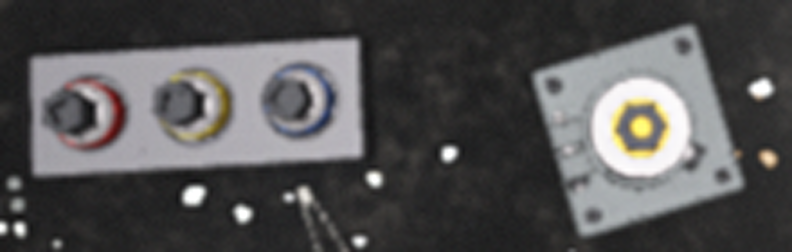

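View pics/s1.png

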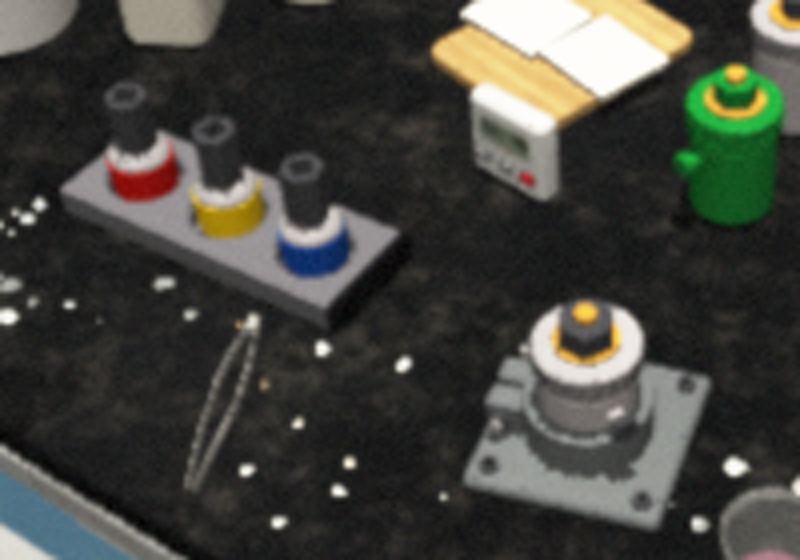

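```bash
python3 - <<'E'
from h import *
from scipy.optimize import minimize
out={}
for n,(u0,v0,u1,v1),(a0,b0,a1,b1) in [("top",(290,262,366,338),(150,268,258,320)),("scene",(262,255,335,325),(155,205,260,275))]:
    d=imaging.capture(n); c=d["color"].astype(int); 
    # white cell top
    m=np.zeros((480,640),np.uint8); m[v0:v1,u0:u1]=(c[v0:v1,u0:u1].min(2)>165)
    nl,l,st,ce=cv2.connectedComponentsWithStats(m); i=1+np.argmax(st[1:,4]); 
    pts=np.column_stack(np.where(l==i)[::-1]); h=cv2.convexHull(pts.astype(np.int32))[:,0]
    W=np.array([atz(d,a,b,.08) for a,b in h]); (cx,cy),r=cv2.minEnclosingCircle(W[:,:2].astype(np.float32))
    A=np.c_[2*W[:,:2],np.ones(len(W))]; s=np.linalg.lstsq(A,(W[:,:2]**2).sum(1),rcond=None)[0]
    print(n,"cell",cx,cy,r,"lsq",s[:2],np.sqrt(s[2]+s[0]**2+s[1]**2),st[i])
    P=cloud(d); z=P[...,2]
    m=np.zeros((480,640),np.uint8); m[b0:b1,a0:a1]=(c.mean(2)>75)[b0:b1,a0:a1]
    m=cv2.morphologyEx(m,cv2.MORPH_OPEN,np.ones((3,3)))
    nl,l,st,ce=cv2.connectedComponentsWithStats(m); i=1+np.argmax(st[1:,4])
    pts=np.column_stack(np.where(l==i)[::-1]); h=cv2.convexHull(pts.astype(np.int32))[:,0]
    W=np.array([atz(d,a,b,.018) for a,b in h])[:,:2]
    print(n,"tray",cv2.minAreaRect((W*1000).astype(np.float32)))
E
```

```text
top cell 0.4693751633167267 0.037966564297676086 0.03219029679894447 lsq [0.46948635 0.03909776] 0.03035314809648501 [314 286  28  28 438]
top tray ((481.49652099609375, 317.58258056640625), (77.03829193115234, 208.53543090820312), 3.606768846511841)
scene cell 0.46689605712890625 0.03942176327109337 0.029149942100048065 lsq [0.4667664  0.03961508] 0.02846622633055757 [283 267  27  19 218]
scene tray ((481.655517578125, 321.91448974609375), (77.90196990966797, 205.28733825683594), 3.756708860397339)
```

```bash
python3 - <<'E'
from h import *
T=tool(); print(T.round(3))
print((T[:3,:3].T@(np.array([.44,.17,.26])-T[:3,3])).round(3))
E
```

```text
[[-0.     0.329  0.944  0.189]
 [-0.     0.944 -0.329  0.543]
 [-1.    -0.    -0.     0.214]
 [ 0.     0.     0.     1.   ]]
[-0.046 -0.27   0.36 ]
```

```bash
python3 -m inch '[[[-0.004,-0.0225,0.030,0,0,0,0.3],[-0.004,-0.0225,0.030,0,0,0,0.3],[-0.004,-0.0225,0.030,0,0,0,0.3],[-0.004,-0.0225,0.030,0,0,0,0.3],[-0.004,-0.0225,0.030,0,0,0,0.3],[-0.004,-0.0225,0.030,0,0,0,0.3],[-0.004,-0.0225,0.030,0,0,0,0.3],[-0.004,-0.0225,0.030,0,0,0,0.3],[-0.004,-0.0225,0.030,0,0,0,0.3],[-0.004,-0.0225,0.030,0,0,0,0.3],[-0.004,-0.0225,0.030,0,0,0,0.3],[0,0,0,-6,0,0,0.3],[0,0,0,-6,0,0,0.3],[0,0,0,-6,0,0,0.3],[0,0,0,0,0,0,0.3]]]' 30; python3 - <<'E'
from h import *
print(tool().round(3))
d=imaging.capture("wrist"); cv2.imwrite("pics/w1.png",d["color"])
E
```

```text
t: 1.6
ee_pos: [0.4307, 0.1847, 0.259]
tool_rot: [0.125, 1.565, 0.119]
force: [-0.4, 0.6, 0.3]
finger_gap: 0.0637
[[ 0.006  0.006  1.     0.431]
 [ 0.001  1.    -0.006  0.185]
 [-1.     0.001  0.006  0.259]
 [ 0.     0.     0.     1.   ]]
```

View pics/w1.png

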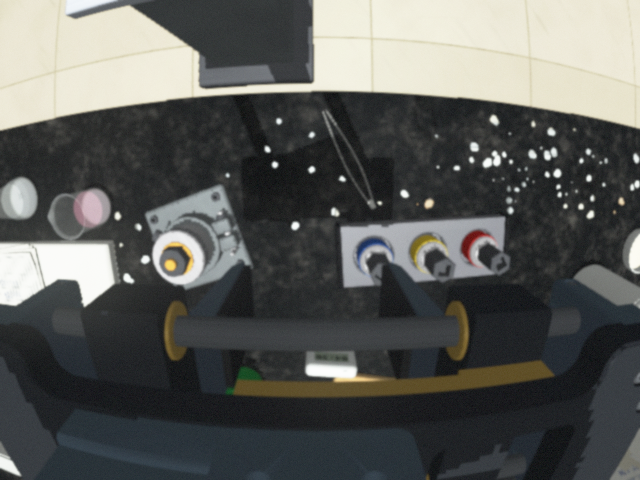

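The wrist view shows the nut at (178,260) and the blue, yellow and red shanks at (378,262), (441,268) and (500,262). I'll zoom in on each.

```bash
cat >> h.py <<'E'
def wproj(d,T,P):
    C=T@d["hand_eye"]; q=(np.asarray(P,float)-C[:3,3])@C[:3,:3]; f=K(d)
    r=np.linalg.norm(q[...,:2],axis=-1); th=np.arctan2(r,q[...,2]); s=f*th/np.maximum(r,1e-9)
    return q[...,:2]*s[...,None]+[d["cx"],d["cy"]]
def watz(d,T,u,v,z):
    C=T@d["hand_eye"]; f=K(d); x=u-d["cx"];y=v-d["cy"]; r=np.hypot(x,y); th=r/f
    k=np.array([np.sin(th)*x/r,np.sin(th)*y/r,np.cos(th)]); w=C[:3,:3]@k; p=C[:3,3]
    return p+w*(z-p[2])/w[2]
def circ(c,r,n=40):
    t=np.linspace(0,2*np.pi,n,endpoint=False); c=np.asarray(c); return c+np.c_[r*np.cos(t),r*np.sin(t),0*t]
def hexa(c,af,yaw):
    t=np.radians(yaw+30+60*np.arange(6)); r=af/np.sqrt(3); return np.asarray(c)+np.c_[r*np.cos(t),r*np.sin(t),0*t]
def draw(img,pts,u0,v0,k,col):
    q=((pts-[u0,v0]+.5)*k-.5); cv2.polylines(img,[np.round(q).astype(np.int32)],True,col,1)
E
python3 - <<'E'
from h import *
T=tool(); d=imaging.capture("wrist"); np.save("pics/T1.npy",T)
cv2.imwrite("pics/w2.png",d["color"])
a=big(d["color"],140,215,240,290,8); cv2.imwrite("pics/n1.png",a)
a=big(d["color"],335,210,515,295,4.4); cv2.imwrite("pics/k1.png",a)
E
```

```text
(no output)
```

View pics/n1.png

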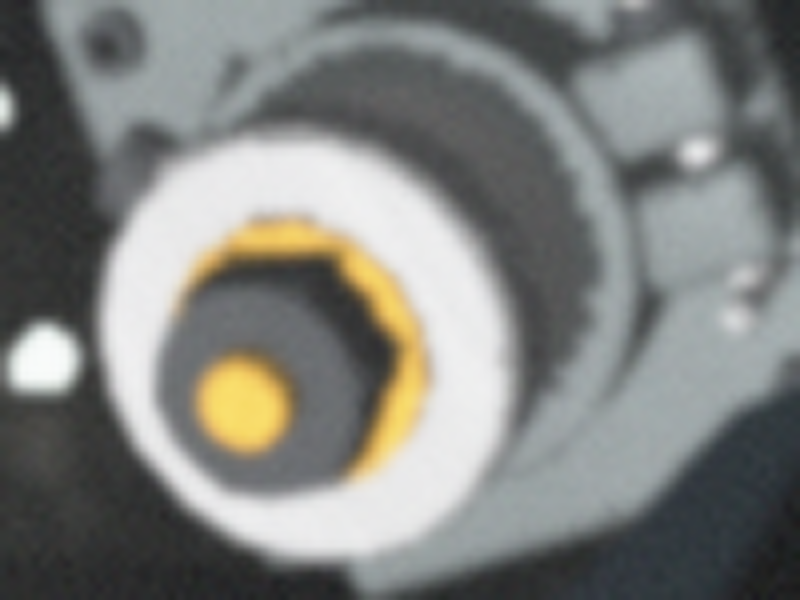

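View pics/k1.png

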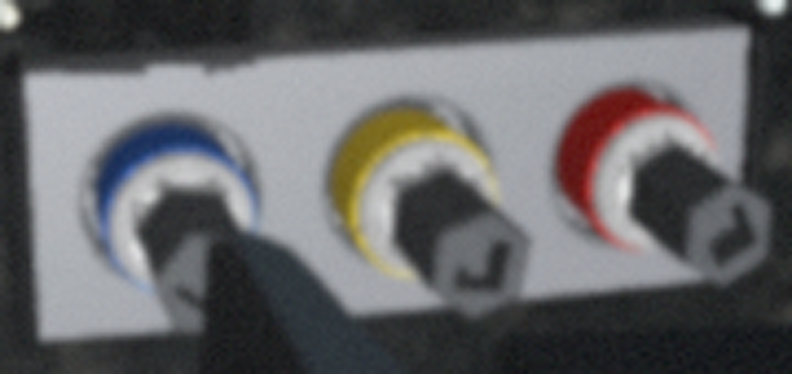

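```bash
python3 - <<'E'
from h import *
T=np.load("pics/T1.npy"); d=imaging.capture("wrist")
def w(x,y,u0,v0,k,z): return watz(d,T,(x+.5)/k-.5+u0,(y+.5)/k-.5+v0,z)
n=lambda x,y,z:w(x,y,140,215,8,z)
rim=np.array([n(x,y,.080) for x,y in [(100,310),(130,200),(200,145),(300,128),(400,170),(480,250),(518,350),(500,440),(440,520),(350,557),(250,540),(150,450)]])[:,:2]
A=np.c_[2*rim,np.ones(len(rim))]; s=np.linalg.lstsq(A,(rim**2).sum(1),rcond=None)[0]; print("rim z=.08",s[:2],np.sqrt(s[2]+s[0]**2+s[1]**2))
st=n(244,403,.0995); print("stud",st)
c=[n(*p,.08)[:2] for p in [(228,256),(337,258),(398,350),(353,472)]]
for i in range(3):
    e=c[i+1]-c[i]; print("edge",np.linalg.norm(e),np.degrees(np.arctan2(e[1],e[0]))%60)
for p in c: print(p, np.linalg.norm(p-st[:2]),np.linalg.norm(p-s[:2]))
k=lambda x,y,z:w(x,y,335,210,4.4,z)
for z,nm,pts in [(.083,"yel",[(455,225),(518,213),(530,248),(490,318),(437,290)]),(.083,"red",[(703,210),(755,185),(770,232),(735,283),(687,260)])]:
    q=np.array([k(*p,z)[:2] for p in pts]); print(nm,q.mean(0),q.round(4).tolist())
    for i in range(1,4):
      e=q[i+1]-q[i]; print(np.linalg.norm(e),np.degrees(np.arctan2(e[1],e[0]))%60)
tr=[k(*p,.018)[:2] for p in [(22,70),(748,27),(742,283),(40,342)]]; print(tr)
E
```

```text
rim z=.08 [0.46706835 0.04205944] 0.029140077624060155
stud [0.46822856 0.04129148 0.0995    ]
edge 0.015395064713406946 28.612920673005775
edge 0.014220299622313755 29.89122069635853
edge 0.01871065991227896 33.463707681501404
[0.45489656 0.03300238] 0.01569877089391376 0.015171779164589103
[0.45526923 0.04839293] 0.014777513398454806 0.01339150833721267
[0.46759784 0.05547969] 0.014202217219738448 0.01343068809740622
[0.48433737 0.04712043] 0.017130972064683295 0.017995342453823063
yel [0.48030548 0.31810658] [[0.4717, 0.3094], [0.4691, 0.325], [0.4778, 0.329], [0.4952, 0.3207], [0.4877, 0.3064]]
0.00959588852078098 24.684105864766853
0.01925837663338935 34.25420498448764
0.016084467747717227 2.0838244842548335
red [0.47586052 0.38328591] [[0.4695, 0.3745], [0.4634, 0.3885], [0.4756, 0.3948], [0.4886, 0.3867], [0.4821, 0.3719]]
0.01372452569638435 27.330199186791877
0.015373547387275107 27.938311367180575
0.016175675155510084 6.271079592052629
[array([0.44948817, 0.21243144]), array([0.43736558, 0.41815655]), array([0.51376021, 0.4268109 ]), array([0.52508666, 0.21798856])]
```

```bash
python3 -m inch '[[[0.018,0.024,0.024,0,0,0,0.3],[0.022,0.024,0.024,0,0,0,0.3],[0.022,0.024,0.024,0,0,0,0.3],[0.022,0.024,0.024,0,0,0,0.3],[0.022,0.024,0.024,0,0,0,0.3],[0,0,0,0,0,0,0.3]]]' 30; python3 - <<'E'
from h import *
T=tool(); print(T.round(4).tolist())
d=imaging.capture("wrist"); cv2.imwrite("pics/w3.png",d["color"]);np.save("pics/T3.npy",T)
E
```

```text
t: 2.25
ee_pos: [0.5564, 0.311, 0.1522]
tool_rot: [0.295, 1.558, 0.276]
force: [-0.3, -0.2, -1.3]
finger_gap: 0.0635
[[0.0124, 0.0192, 0.9997, 0.5564], [0.0035, 0.9998, -0.0192, 0.311], [-0.9999, 0.0038, 0.0123, 0.1522], [0.0, 0.0, 0.0, 1.0]]
```

View pics/w3.png

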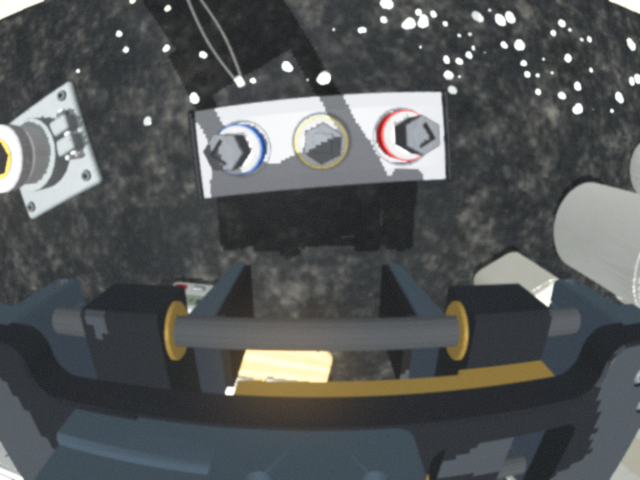

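```bash
python3 - <<'E'
from h import *
c=cv2.imread("pics/w3.png"); cv2.imwrite("pics/k3.png",big(c,185,80,455,210,2.9))
for n,u,v in [("b",230,152),("y",322,145),("r",415,135)]:
    cv2.imwrite(f"pics/z{n}.png",big(c,u-35,v-35,u+35,v+35,8))
i=[cv2.imread(f"pics/z{n}.png")[:, :] for n in "byr"]
cv2.imwrite("pics/zz.png",cv2.resize(np.hstack(i),None,fx=.47,fy=.47,interpolation=cv2.INTER_AREA))
E
```

```text
(no output)
```

View pics/k3.png

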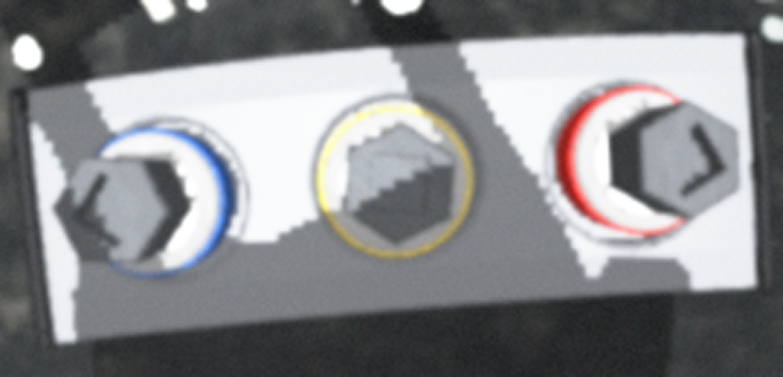

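View pics/zb.png

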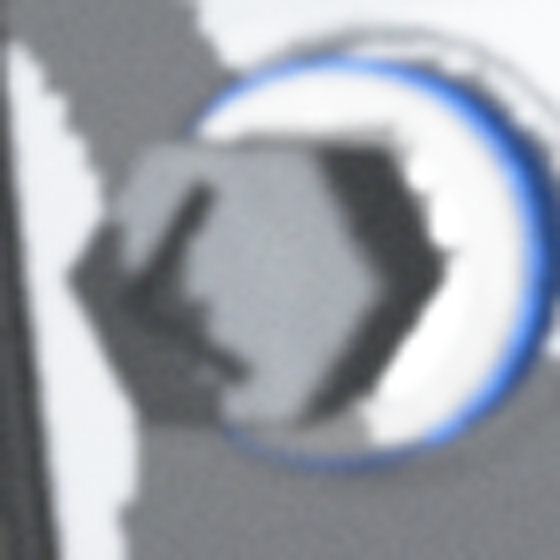

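View pics/zy.png

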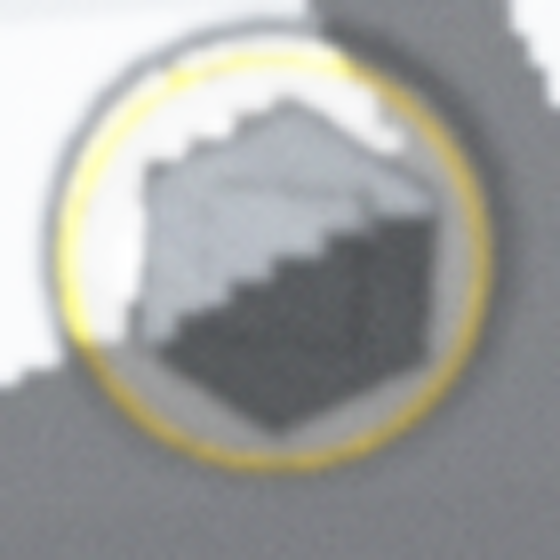

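View pics/zr.png

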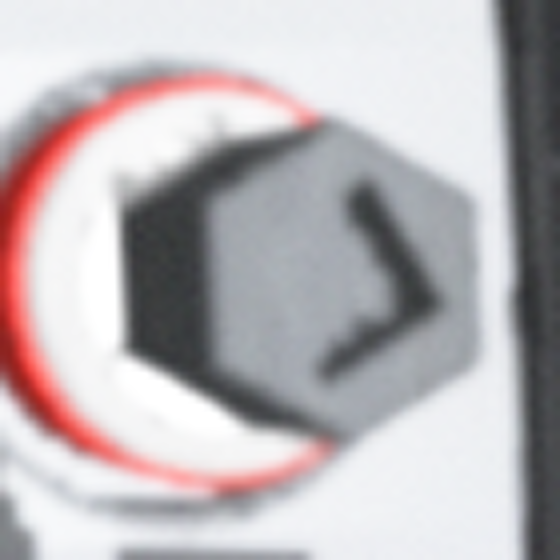

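```bash
python3 - <<'E'
from h import *
from scipy.optimize import least_squares
T=np.load("pics/T3.npy"); d=imaging.capture("wrist")
S={"blue":(195,117,[(75,275),(150,145),(315,148),(385,285),(305,425),(145,425)]),
"yel":(287,110,[(288,97),(435,190),(432,365),(280,433),(140,345),(150,165)]),
"red":(380,100,[(330,122),(475,205),(475,360),(345,440),(208,355),(210,195)])}
for n,(u0,v0,p) in S.items():
    px=(np.array(p)+.5)/8-.5+[u0,v0]
    W=np.array([watz(d,T,*q,.083)[:2] for q in px])
    c0=W.mean(0)
    def f(x):
        h=hexa([x[0],x[1],.083],.024,x[2]); q=wproj(d,T,h)
        D=np.linalg.norm(px[:,None]-q[None],axis=-1); return D.min(1)
    best=min((least_squares(f,[*c0,y]) for y in (0,15,30,45)),key=lambda r:r.cost)
    print(n,best.x.round(4)[:2],best.x[2]%60,best.cost)
q=lambda x,y:watz(d,T,(x+.5)/2.9-.5+185,(y+.5)/2.9-.5+80,.018)[:2]
tr=np.array([q(*p) for p in [(25,93),(745,33),(757,288),(55,343)]]); print(tr.round(4).tolist(),tr.mean(0))
for i in range(4): e=tr[(i+1)%4]-tr[i]; print(np.linalg.norm(e),np.degrees(np.arctan2(e[1],e[0])))
E
```

```text
blue [0.4858 0.2533] 55.20805753364752 3.614836359083294
yel [0.4823 0.3177] 26.340754812584542 3.2957419132901626
red [0.4763 0.3829] 31.040948372065213 4.500583310290188
[[0.4515, 0.2126], [0.4375, 0.4193], [0.5124, 0.4237], [0.5251, 0.2176]] [0.48165619 0.31828825]
0.2071622398444003 93.8803590869147
0.0750637805463233 3.4025791881849985
0.20647889127325075 -86.4743254754855
0.07378301472422577 -176.07198609705492
```

```bash
cat >> h.py <<'E'
def goal(psi):
    a=np.radians(psi); y=np.array([np.cos(a),np.sin(a),0]); x=np.array([0,0,-1.]); return np.c_[x,y,np.cross(x,y)]
def plan(p,psi):
    s=telemetry.observe(); T=tool(s); G=goal(psi)
    r=R.from_matrix(T[:3,:3].T@G).as_rotvec(degrees=True)
    print("t %.2f psi %.2f pos"%(s["t"],np.degrees(np.arctan2(T[1,1],T[0,1]))),T[:3,3].round(4),"tilt",T[:2,0].round(4),"F",s["force"].round(1),"M",s["moment"].round(2),"gap",round(s["finger_gap"],4),"j6 %.2f"%s["joint_pos"][5])
    dp=np.array(p)-T[:3,3]
    print("turn",r.round(2),"shift after turn",(G.T@dp).round(4),"shift now axes",(T[:3,:3].T@dp).round(4))
E
python3 -c "
from h import *
plan([.4858,.2533,.13],55)"
```

```text
t 2.35 psi 88.91 pos [0.5543 0.3084 0.1565] tilt [0.0137 0.0031] F [-0.1 -0.5  0.8] M [ 0.04  0.05 -0.  ] gap 0.0641 j6 -1.06
turn [33.91  0.7  -0.42] shift after turn [ 0.0265 -0.0845 -0.0245] shift now axes [ 0.0254 -0.0565 -0.0678]
```

```bash
python3 -m inch '[[[0,0,0,6.8,0.14,-0.1,0.4],[0,0,0,6.8,0.14,-0.1,0.4],[0,0,0,6.8,0.14,-0.1,0.4],[0,0,0,6.8,0.14,0,0.4],[0,0,0,6.7,0.14,0,0.4],[0.007,-0.028,-0.008,0,0,0,0.4],[0.008,-0.028,-0.008,0,0,0,0.4],[0.01,-0.028,-0.008,0,0,0,0.4],[0,0,0,0,0,0,0.4],[0,0,0,0,0,0,0.4]]]' 30; python3 - <<'E'
from h import *
plan([.4858,.2533,.05],55)
T=tool();d=imaging.capture("wrist"); np.save("pics/T4.npy",T)
c=d["color"].copy()
for z,r in[(.045,.020)]: draw(c,wproj(d,T,circ([.4858,.2533,z],r)),0,0,1,(0,255,0))
draw(c,wproj(d,T,hexa([.4858,.2533,.083],.024,55.2)),0,0,1,(0,0,255))
cv2.imwrite("pics/w4.png",c)
E
```

```text
t: 3.18
ee_pos: [0.4747, 0.2487, 0.1458]
tool_rot: [1.102, 1.553, 0.453]
force: [0.5, -0.3, 1.3]
finger_gap: 0.0548
t 3.18 psi 52.78 pos [0.4747 0.2487 0.1458] tilt [0.0157 0.0076] F [ 0.5 -0.3  1.3] M [ 0.03 -0.02 -0.05] gap 0.0548 j6 -0.46
turn [-2.22  0.47 -0.88] shift after turn [0.0958 0.0101 0.0064] shift now axes [0.096  0.0089 0.0053]
```

View pics/w4.png

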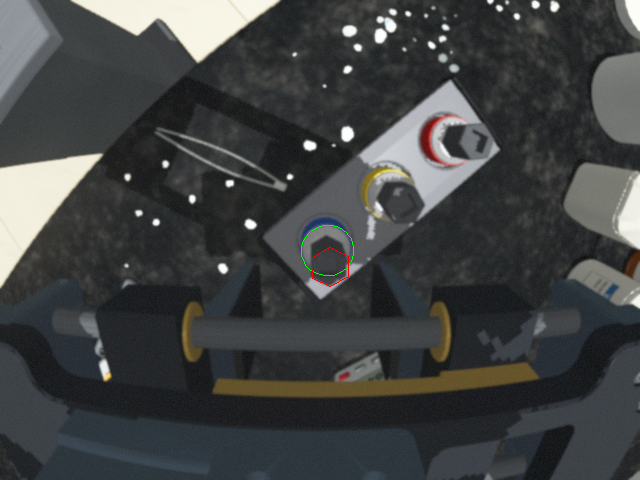

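```bash
python3 - <<'E'
from h import *
c=cv2.imread("pics/w4.png"); cv2.imwrite("pics/z4.png",big(c,255,190,405,310,5.3))
E
```

```text
(no output)
```

View pics/z4.png

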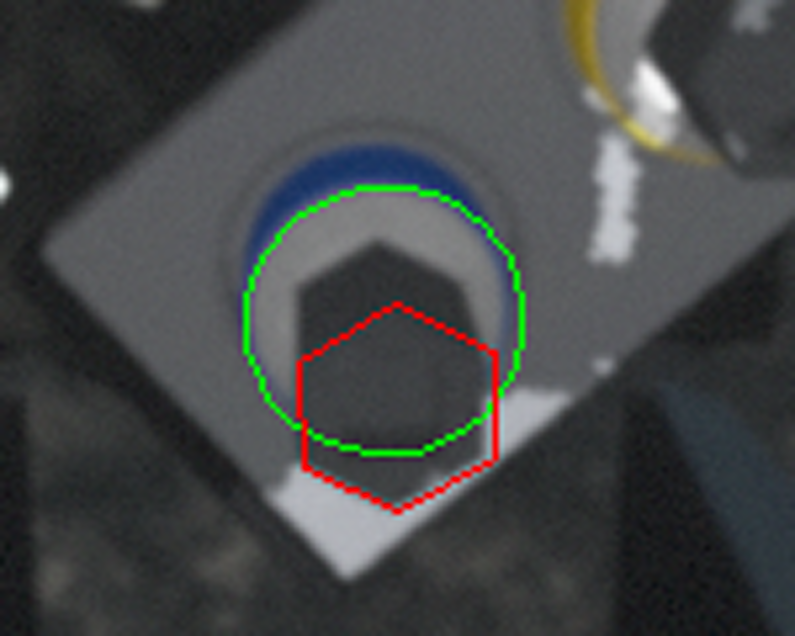

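```bash
python3 -m inch '[[[0.01,0.0085,0.005,-2.2,0.5,-0.9,0.4],[0.02,0,0,0,0,0,0.4],[0.02,0,0,0,0,0,0.4],[0,0,0,0,0,0,0.4]]]' 30; python3 - <<'E'
from h import *
plan([.4853,.2525,.049],55)
E
```

```text
t: 3.57
ee_pos: [0.4884, 0.2547, 0.1022]
tool_rot: [1.082, 1.557, 0.472]
force: [-1.1, 0.1, -0.7]
finger_gap: 0.0549
t 3.57 psi 55.01 pos [0.4884 0.2547 0.1022] tilt [0.0118 0.006 ] F [-1.1  0.1 -0.7] M [-0.03 -0.   -0.03] gap 0.0549 j6 -0.50
turn [ 0.    0.36 -0.67] shift after turn [ 0.0532 -0.0036 -0.0013] shift now axes [ 0.0531 -0.0042 -0.0016]
```

```bash
python3 -m inch '[[[0.006,-0.0036,-0.0013,0,0.6,-1.0,0.4],[0.017,0,0,0,0,0,0.4],[0.015,0,0,0,0,0,0.4],[0,0,0,0,0,0,0.4],[0,0,0,0,0,0,0.4]]]' 30; python3 - <<'E'
from h import *
plan([.4853,.2525,.049],55)
E
```

```text
t: 3.98
ee_pos: [0.4899, 0.2549, 0.069]
tool_rot: [2.148, 1.57, 1.536]
force: [1.2, -0.7, 0.3]
finger_gap: 0.0548
t 3.98 psi 54.97 pos [0.4899 0.2549 0.069 ] tilt [0.     0.0012] F [ 1.2 -0.7  0.3] M [ 0.    0.04 -0.01] gap 0.0548 j6 -0.50
turn [-0.03 -0.04 -0.06] shift after turn [ 0.02   -0.0046 -0.0024] shift now axes [ 0.02   -0.0047 -0.0024]
```

```bash
python3 -m inch '[[[0.006,-0.0055,-0.003,0,0,0,0.4],[0.014,0,0,0,0,0,0.4],[0,0,0,0,0,0,0.4],[0,0,0,0,0,0,0.4]]]' 30; python3 - <<'E'
from h import *
plan([.4853,.2525,.049],55)
T=tool();d=imaging.capture("wrist"); cv2.imwrite("pics/z5.png",big(d["color"],240,200,400,320,5))
E
```

```text
t: 4.32
ee_pos: [0.4861, 0.2531, 0.0526]
tool_rot: [1.218, 1.564, 0.606]
force: [-0.2, -0.4, 0.1]
finger_gap: 0.0548
t 4.32 psi 54.96 pos [0.4861 0.2531 0.0526] tilt [0.0059 0.0041] F [-0.2 -0.4  0.1] M [-0.    0.06 -0.05] gap 0.0548 j6 -0.50
turn [-0.04  0.14 -0.38] shift after turn [ 0.0036 -0.0009 -0.0003] shift now axes [ 0.0036 -0.0009 -0.0003]
```

View pics/z5.png

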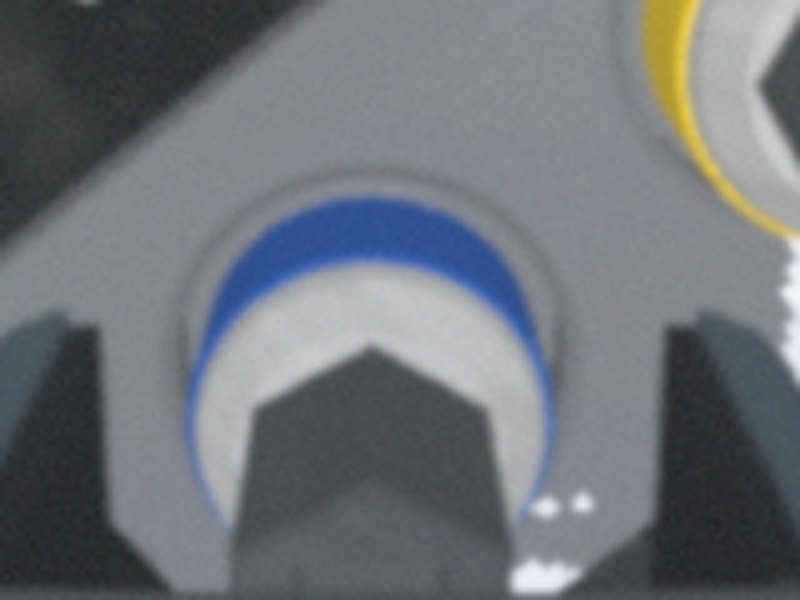

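The fingers straddle the blue shank, with the jaw midline near x=383 and the shank near x=372, and the flats parallel to the jaws. I'll close on it.

```bash
python3 -m inch '[[[0.003,-0.001,0,0,0,0,0.7],[0,0,0,0,0,0,1],[0,0,0,0,0,0,1],[0,0,0,0,0,0,1],[0,0,0,0,0,0,1]]]' 40; python3 - <<'E'
from h import *
plan([.4853,.2525,.16],55)
T=tool();d=imaging.capture("wrist"); cv2.imwrite("pics/z6.png",big(d["color"],240,200,400,320,5))
E
```

```text
t: 4.78
ee_pos: [0.4864, 0.2526, 0.0519]
tool_rot: [1.163, 1.56, 0.551]
force: [0.3, -0.4, -0.7]
finger_gap: 0.0244
t 4.78 psi 54.96 pos [0.4864 0.2526 0.0519] tilt [0.0092 0.0056] F [ 0.3 -0.4 -0.7] M [-0.24  0.08 -0.04] gap 0.0244 j6 -0.50
turn [-0.04  0.25 -0.57] shift after turn [-0.1081 -0.0007 -0.0008] shift now axes [-0.1081  0.0004 -0.0004]
```

View pics/z6.png

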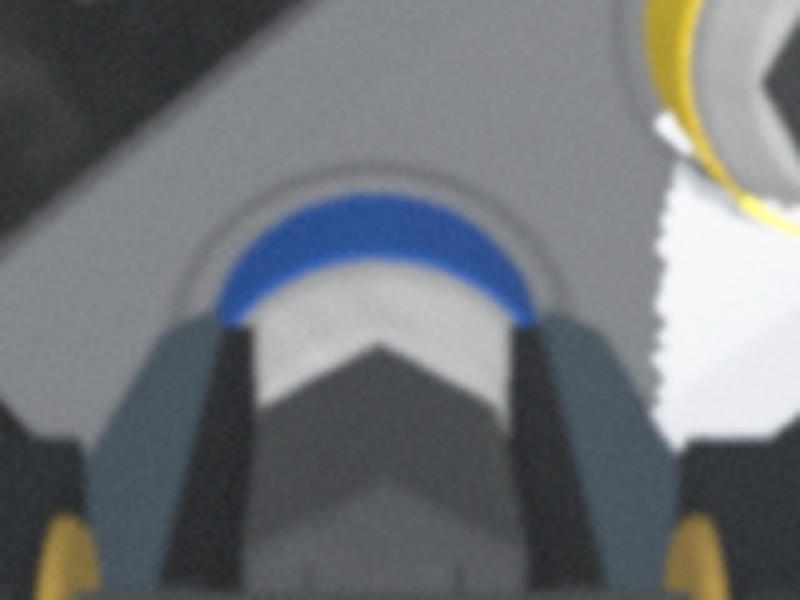

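```bash
python3 - <<'E'
from h import *
T=tool();d=imaging.capture("wrist")
for p,z in [((378,345),.045),((378,262),.045),((385,476),.083),((368,160),.018),((375,192),.018)]:
    w=watz(d,T,(p[0]+.5)/5-.5+240,(p[1]+.5)/5-.5+200,z); print(p,z,w.round(4),(T[:3,:3].T@(w-T[:3,3])).round(4))
E
```

```text
(378, 345) 0.045 [0.4758 0.2601 0.045 ] [ 0.0069 -0.     -0.013 ]
(378, 262) 0.045 [0.4687 0.2651 0.045 ] [ 0.0069 -0.     -0.0217]
(385, 476) 0.083 [0.4743 0.2616 0.083 ] [-0.0311  0.0007 -0.0149]
(368, 160) 0.018 [0.465  0.2666 0.018 ] [ 0.0338 -0.0012 -0.0257]
(375, 192) 0.018 [0.4685 0.2651 0.018 ] [ 0.0339 -0.0004 -0.0219]
```

```bash
python3 -m inch '[[[-0.02,0,0,0,0,0,1],[-0.035,0,0,0,0,0,1],[-0.035,0,0,0,0,0,1],[-0.03,0,0,0,0,0,1],[0,0,0,-2.2,0.3,-0.6,1],[0,0,0,-2.2,0.3,-0.3,1]]]' 40; python3 - <<'E'
from h import *
plan([.51,.016,.175],59.3)
E
```

```text
t: 5.38
ee_pos: [0.4828, 0.2508, 0.1744]
tool_rot: [-2.268, 1.553, -2.801]
force: [0.3, 0.1, -2.0]
finger_gap: 0.0238
t 5.38 psi 59.51 pos [0.4828 0.2508 0.1744] tilt [-0.0169 -0.006 ] F [ 0.3  0.1 -2. ] M [-0.01  0.03 -0.01] gap 0.0238 j6 -0.58
turn [ 0.2  -0.66  0.79] shift after turn [-0.0006 -0.188   0.1433] shift now axes [ 0.0003 -0.1885  0.1426]
```

```bash
python3 -m inch '[[[0,-0.025,0.019,0,-0.6,0.8,1],[0,-0.031,0.0235,0,0,0,1],[0,-0.031,0.0235,0,0,0,1],[0,-0.031,0.0235,0,0,0,1],[0,-0.031,0.0235,0,0,0,1],[0,-0.025,0.019,0,0,0,1],[0,-0.015,0.012,0,0,0,1],[0,0,0,0,0,0,1],[0,0,0,0,0,0,1]]]' 40; python3 - <<'E'
from h import *
plan([.51,.016,.175],59.3)
T=tool();d=imaging.capture("wrist"); np.save("pics/T7.npy",T); cv2.imwrite("pics/w7.png",d["color"])
E
```

```text
t: 6.13
ee_pos: [0.5127, 0.0071, 0.1728]
tool_rot: [1.743, 1.567, 1.217]
force: [0.6, 0.3, -1.7]
finger_gap: 0.0234
t 6.13 psi 59.86 pos [0.5127 0.0071 0.1728] tilt [0.0012 0.0033] F [ 0.6  0.3 -1.7] M [-0.01  0.01  0.03] gap 0.0234 j6 -1.06
turn [ 0.56 -0.04 -0.2 ] shift after turn [-0.0022  0.0063 -0.0069] shift now axes [-0.0021  0.0063 -0.0068]
```

View pics/w7.png

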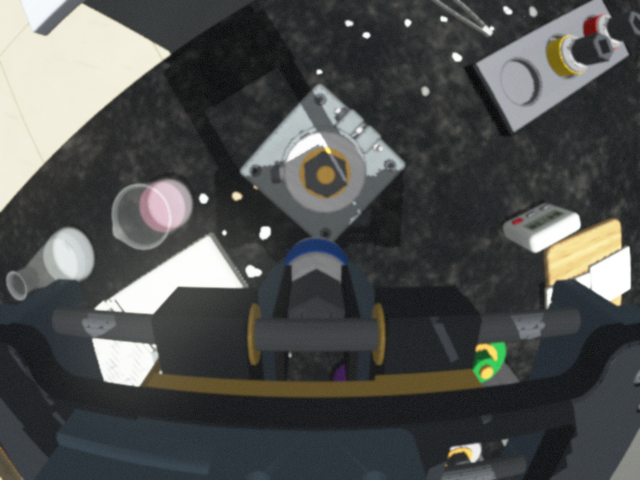

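Here the nut is at (325,173) and the blue socket is held at (318,250), with the free well at (517,80). I'll zoom in to fit the nut's size and yaw.

```bash
python3 - <<'E'
from h import *
c=cv2.imread("pics/w7.png"); cv2.imwrite("pics/n7.png",big(c,275,125,375,200,8))
E
```

```text
(no output)
```

View pics/n7.png

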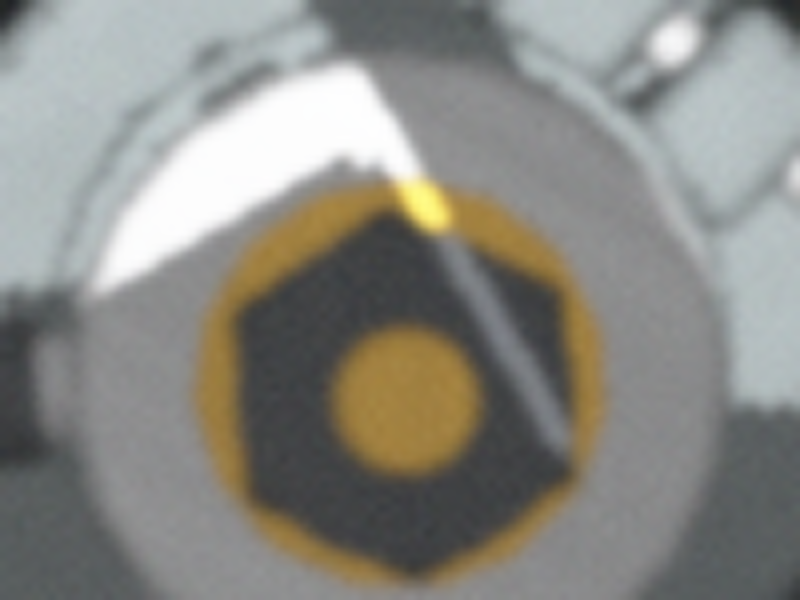

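```bash
python3 - <<'E'
from h import *
from scipy.optimize import least_squares
T=np.load("pics/T7.npy"); d=imaging.capture("wrist")
cv=lambda p:(np.array(p)+.5)/8-.5+[275,125]
hx=cv([(395,207),(562,285),(572,475),(418,580),(248,495),(237,315)])
def cir(pts,z):
    W=np.array([watz(d,T,*q,z)[:2] for q in cv(pts)]); A=np.c_[2*W,np.ones(len(W))]; s=np.linalg.lstsq(A,(W**2).sum(1),rcond=None)[0]; return s[:2].round(4),np.sqrt(s[2]+s[0]**2+s[1]**2).round(4)
print("washer",cir([(198,390),(605,390),(300,215),(510,215),(385,182),(300,552),(500,552),(225,290),(575,285)],.0805))
print("stud",cir([(330,400),(482,400),(405,325),(405,477),(352,347),(458,347)],.0995))
print("rim",cir([(75,390),(725,390),(97,280),(345,60),(450,60),(600,120),(690,240),(200,125),(130,540),(640,590)],.08))
for z in(.08,.0945):
  f=lambda x:(wproj(d,T,hexa([x[0],x[1],z],x[3],x[2]))[:,None]-hx[None]).__pow__(2).sum(-1).min(1)**.5
  b=min((least_squares(f,[.468,.041,y,.026]) for y in(-15,0,15)),key=lambda r:r.cost)
  print(z,b.x.round(4),b.cost)
# grasped socket: front edge rim
E
```

```text
washer (array([0.469 , 0.0405]), np.float64(0.0176))
stud (array([0.469 , 0.0403]), np.float64(0.0062))
rim (array([0.4686, 0.0408]), np.float64(0.0285))
0.08 [0.47   0.0403 4.0753 0.0288] 0.43696646080656243
0.0945 [0.4688 0.0406 3.9374 0.0272] 0.4282915176616367
```

```bash
python3 -m inch '[[[0,0.008,-0.013,-2.2,0,0,1],[0,0.01,-0.013,-2.2,0,0,1],[0,0.01,-0.013,0,0,0,1],[0,0.006,-0.01,0,0,0,1],[0,0,0,0,0,0,1],[0,0,0,0,0,0,1]]]' 40; python3 - <<'E'
from h import *
plan([.469,.0405,.160],63.9)
E
```

```text
t: 6.73
ee_pos: [0.4825, 0.0695, 0.1724]
tool_rot: [1.915, 1.566, 1.48]
force: [0.8, 0.2, -1.7]
finger_gap: 0.0235
t 6.73 psi 65.08 pos [0.4825 0.0695 0.1724] tilt [0.0004 0.0049] F [ 0.8  0.2 -1.7] M [-0.02 -0.06  0.02] gap 0.0235 j6 -1.02
turn [ 1.18 -0.1  -0.26] shift after turn [ 0.0124 -0.0319  0.0007] shift now axes [ 0.0123 -0.032   0.    ]
```

```bash
python3 -m inch '[[[0.002,-0.012,0,1.2,0,-0.3,1],[0.002,-0.014,0,0,0,0,1],[0.004,-0.006,0,0,0,0,1],[0.004,0,0,0,0,0,1],[0,0,0,0,0,0,1]]]' 40; python3 - <<'E'
from h import *
plan([.469,.0405,.150],63.9)
T=tool();d=imaging.capture("wrist"); np.save("pics/T8.npy",T);c=d["color"];cv2.imwrite("pics/w8.png",c)
cv2.imwrite("pics/z8.png",big(c,235,180,405,300,4.7))
E
```

```text
t: 7.15
ee_pos: [0.4683, 0.0375, 0.1594]
tool_rot: [-1.49, 1.568, -1.948]
force: [0.8, -0.2, -1.6]
finger_gap: 0.0236
t 7.15 psi 63.74 pos [0.4683 0.0375 0.1594] tilt [-0.0009 -0.0023] F [ 0.8 -0.2 -1.6] M [ 0.07  0.04 -0.02] gap 0.0236 j6 -1.05
turn [-0.16  0.01  0.14] shift after turn [ 0.0094  0.003  -0.0007] shift now axes [ 0.0094  0.003  -0.0007]
```

View pics/z8.png

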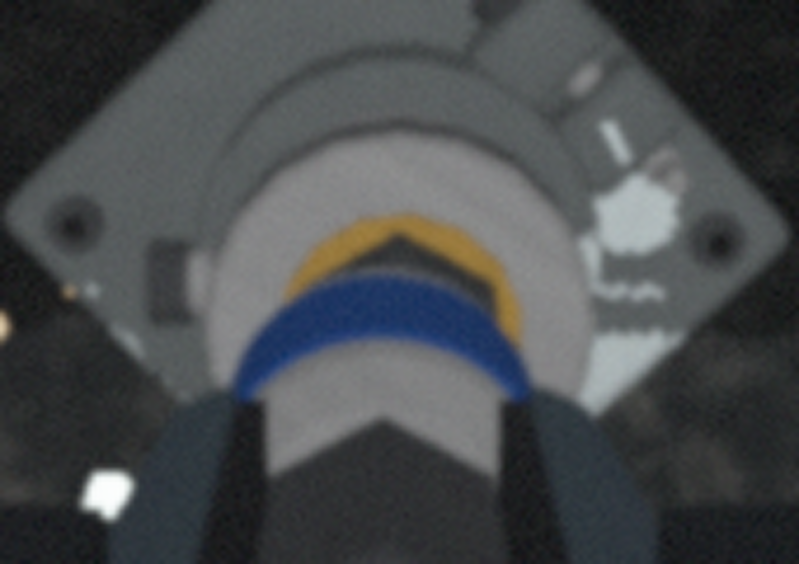

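```bash
python3 -m inch '[[[0,0.003,-0.0007,0,0,0,1],[0.006,0.001,0,0,0,0,1],[0.005,0,0,0,0,0,1],[0.003,0,0,0,0,0,1],[0,0,0,0,0,0,1]]]' 40; python3 - <<'E'
from h import *
plan([.469,.0405,.140],63.9)
E
```

```text
t: 7.62
ee_pos: [0.4711, 0.0422, 0.1443]
tool_rot: [-0.83, 1.569, -1.289]
force: [-0.4, 0.1, -1.9]
finger_gap: 0.0237
t 7.62 psi 63.71 pos [0.4711 0.0422 0.1443] tilt [ 0.0005 -0.0019] F [-0.4  0.1 -1.9] M [ 0.01  0.   -0.  ] gap 0.0237 j6 -1.04
turn [-0.19  0.07  0.08] shift after turn [ 0.0043 -0.0025 -0.0012] shift now axes [ 0.0043 -0.0025 -0.0012]
```

```bash
python3 -m inch '[[[0,-0.0025,-0.0012,0,0,0,1],[0.003,0,0,0,0,0,1],[0.002,0,0,0,0,0,1],[0.002,0,0,0,0,0,1],[0,0,0,0,0,0,1]]]' 40; python3 - <<'E'
from h import *
plan([.469,.0405,.136],63.9)
E
```

```text
t: 8.03
ee_pos: [0.4693, 0.0406, 0.1421]
tool_rot: [-0.055, 1.567, -0.513]
force: [1.1, -0.6, -1.5]
finger_gap: 0.0236
t 8.03 psi 63.75 pos [0.4693 0.0406 0.1421] tilt [ 0.0034 -0.0019] F [ 1.1 -0.6 -1.5] M [-0.03 -0.02  0.03] gap 0.0236 j6 -1.05
turn [-0.15  0.22  0.01] shift after turn [ 0.0061 -0.0002 -0.0003] shift now axes [ 0.0061 -0.0002 -0.0003]
```

```bash
python3 -m inch '[[[0.004,0,0,0,0,0,1],[0.004,0,0,0,0,0,1],[0.004,0,0,0,0,0,1]]]' 40; python3 -c "
from h import *
plan([.469,.0405,.136],63.9)"; python3 -m inch '[[[0.004,0,0,0,0,0,1],[0.004,0,0,0,0,0,1]]]' 40; python3 -c "
from h import *
plan([.469,.0405,.122],63.9)"
```

```text
t: 8.28
ee_pos: [0.472, 0.0398, 0.1404]
tool_rot: [0.178, 1.557, -0.279]
force: [-9.8, 0.0, 29.3]
finger_gap: 0.0235
t 8.28 psi 63.81 pos [0.472  0.0398 0.1404] tilt [ 0.0131 -0.0037] F [-9.8  0.  29.3] M [-0.45  2.05 -0.08] gap 0.0235 j6 -1.05
turn [-0.09  0.77 -0.14] shift after turn [ 0.0044 -0.0007 -0.003 ] shift now axes [ 0.0043 -0.0007 -0.0031]
t: 8.45
ee_pos: [0.4722, 0.0395, 0.1403]
tool_rot: [0.224, 1.553, -0.233]
force: [-10.5, 0.6, 29.9]
finger_gap: 0.0237
t 8.45 psi 63.81 pos [0.4722 0.0395 0.1403] tilt [ 0.0169 -0.004 ] F [-10.5   0.6  29.9] M [-0.17  2.17 -0.05] gap 0.0237 j6 -1.05
turn [-0.09  0.97 -0.22] shift after turn [ 0.0183 -0.0006 -0.0033] shift now axes [ 0.0182 -0.0006 -0.0036]
```

Blue stops with its foot about 14 mm above the washer (30 N at TCP z 0.140), so this nut is larger. I'll put blue back in its well.

```bash
python3 -m inch '[[[-0.02,0,0,0,0,0,1],[-0.03,0,0,0,0,0,1],[-0.01,0,0,6.5,-0.5,0,1],[0,0,0,6.5,0,0,1],[0,0,0,0,0,0,1]]]' 40; python3 - <<'E'
from h import *
plan([.486,.2525,.19],52)
E
```

```text
t: 8.87
ee_pos: [0.4711, 0.0396, 0.2039]
tool_rot: [0.404, 1.542, -0.289]
force: [0.3, -0.3, -2.1]
finger_gap: 0.0231
t 8.87 psi 50.27 pos [0.4711 0.0396 0.2039] tilt [ 0.0279 -0.0083] F [ 0.3 -0.3 -2.1] M [-0.02  0.    0.02] gap 0.0231 j6 -0.81
turn [-1.74  1.55 -0.63] shift after turn [ 0.0139  0.1769 -0.1193] shift now axes [ 0.0125  0.173  -0.125 ]
```

```bash
python3 -m inch '[[[0,0.02,-0.013,-1,1.6,-0.6,1],[0,0.031,-0.0215,0,0,0,1],[0,0.031,-0.0215,0,0,0,1],[0,0.031,-0.0215,0,0,0,1],[0,0.031,-0.0215,0,0,0,1],[0,0.015,-0.010,0,0,0,1],[0,0,0,0,0,0,1],[0,0,0,0,0,0,1]]]' 40; python3 - <<'E'
from h import *
plan([.486,.2525,.09],52)
T=tool();d=imaging.capture("wrist"); c=d["color"]; np.save("pics/T9.npy",T);cv2.imwrite("pics/w9.png",c)
E
```

```text
t: 9.53
ee_pos: [0.4843, 0.2388, 0.1969]
tool_rot: [-2.156, 1.564, -2.812]
force: [-0.3, -1.3, -1.8]
finger_gap: 0.0234
t 9.53 psi 52.43 pos [0.4843 0.2388 0.1969] tilt [-0.0069 -0.0023] F [-0.3 -1.3 -1.8] M [-0.08  0.03  0.01] gap 0.0234 j6 -0.48
turn [ 0.43 -0.23  0.35] shift after turn [ 0.1069  0.0118 -0.0071] shift now axes [ 0.1069  0.0125 -0.0066]
```

View pics/w9.png

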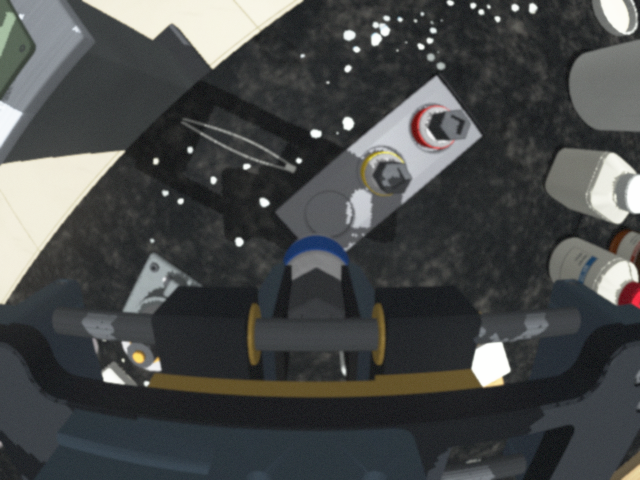

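```bash
python3 - <<'E'
from h import *
T=np.load("pics/T9.npy");d=imaging.capture("wrist"); c=cv2.imread("pics/w9.png")
b=big(c,270,170,420,260,5.3)
for p in ((.4861,.2521),): draw(b,wproj(d,T,circ([*p,.018],.023)),270,170,5.3,(0,255,0))
cv2.imwrite("pics/z9.png",b)
E
```

```text
(no output)
```

View pics/z9.png

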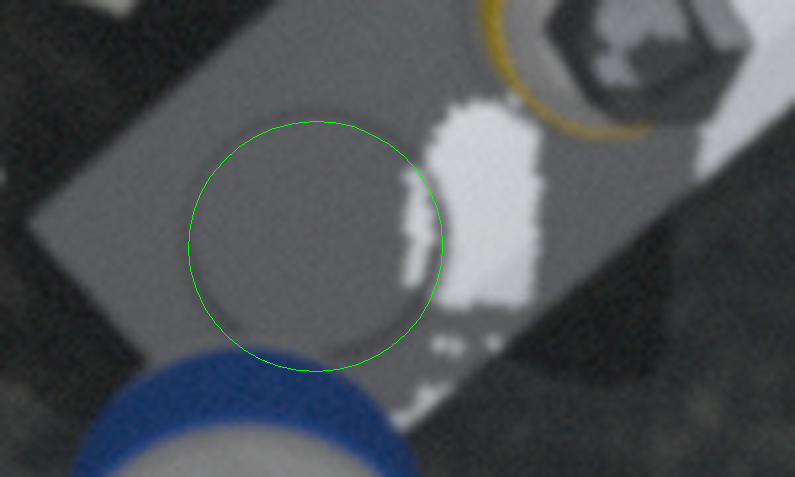

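```bash
python3 -m inch '[[[0.01,0.0118,-0.007,0.4,-0.2,0.3,1],[0.028,0,0,0,0,0,1],[0.028,0,0,0,0,0,1],[0.02,0,0,0,0,0,1],[0,0,0,0,0,0,1],[0,0,0,0,0,0,1]]]' 40; python3 - <<'E'
from h import *
plan([.486,.2527,.052],52)
E
```

```text
t: 10.13
ee_pos: [0.4879, 0.2432, 0.1103]
tool_rot: [0.314, 1.567, -0.356]
force: [0.4, 0.5, -1.4]
finger_gap: 0.0237
t 10.13 psi 51.56 pos [0.4879 0.2432 0.1103] tilt [ 0.0035 -0.0013] F [ 0.4  0.5 -1.4] M [ 0.    0.01 -0.05] gap 0.0237 j6 -0.46
turn [-0.44  0.21 -0.07] shift after turn [ 0.0583  0.0063 -0.0073] shift now axes [ 0.0582  0.0061 -0.0076]
```

```bash
python3 -m inch '[[[0.003,0.006,-0.0073,0,0,0,1],[0.003,0.002,-0.002,0,0,0,1],[0,0,0,0,0,0,1]]]' 40; python3 - <<'E'
from h import *
plan([.486,.2527,.052],52)
E
```

```text
t: 10.38
ee_pos: [0.4873, 0.2549, 0.1069]
tool_rot: [0.737, 1.563, 0.064]
force: [0.2, 0.3, -1.6]
finger_gap: 0.0239
t 10.38 psi 51.40 pos [0.4873 0.2549 0.1069] tilt [0.0076 0.0005] F [ 0.2  0.3 -1.6] M [-0.05 -0.03 -0.01] gap 0.0239 j6 -0.43
turn [-0.6   0.32 -0.29] shift after turn [ 0.0549 -0.0026  0.0003] shift now axes [ 0.0549 -0.0029  0.0001]
```

```bash
python3 -m inch '[[[0.012,-0.0025,0,0,0.3,-0.3,1],[0.012,0,0,0,0,0,1],[0.012,0,0,0,0,0,1],[0,0,0,0,0,0,1]]]' 40; python3 - <<'E'
from h import *
plan([.486,.2527,.052],52)
E
```

```text
t: 10.72
ee_pos: [0.4879, 0.2545, 0.0719]
tool_rot: [1.097, 1.563, 0.425]
force: [-1.3, 1.2, -1.9]
finger_gap: 0.0237
t 10.72 psi 51.52 pos [0.4879 0.2545 0.0719] tilt [0.0068 0.0031] F [-1.3  1.2 -1.9] M [-0.04  0.01 -0.  ] gap 0.0237 j6 -0.44
turn [-0.48  0.2  -0.38] shift after turn [ 0.0199 -0.0026 -0.0004] shift now axes [ 0.0198 -0.0027 -0.0005]
```

```bash
python3 -m inch '[[[0,-0.003,-0.0005,0,0.2,-0.4,1],[0.005,-0.001,0,0,0,0,1],[0.008,0,0,0,0,0,1],[0.008,0,0,0,0,0,1],[0,0,0,0,0,0,1]]]' 40; python3 - <<'E'
from h import *
plan([.486,.2527,.052],52)
E
```

```text
t: 11.13
ee_pos: [0.4866, 0.2523, 0.0515]
tool_rot: [1.128, 1.567, 0.457]
force: [-0.2, -0.7, 0.3]
finger_gap: 0.0234
t 11.13 psi 51.55 pos [0.4866 0.2523 0.0515] tilt [0.0036 0.0018] F [-0.2 -0.7  0.3] M [-0.08  0.1   0.01] gap 0.0234 j6 -0.44
turn [-0.45  0.1  -0.21] shift after turn [-0.0005 -0.     -0.0007] shift now axes [-0.0005 -0.     -0.0007]
```

```bash
python3 -m inch '[[[0,0,0,0,0,0,0.4],[0,0,0,0,0,0,0.4],[0,0,0,0,0,0,0.4],[0,0,0,0,0,0,0.4],[-0.02,0,0,0,0,0,0.4],[-0.03,0,0,0,0,0,0.4],[-0.03,0,0,0,0,0,0.4],[0,0,0,-6.9,0,0,0.4],[0,0,0,-6.9,0,0,0.4],[0,0,0,-6.9,0,0,0.4],[0,0,0,-6.9,0,0,0.4],[0,0,0,-6.9,0,0,0.4],[0,0,0,0,0,0,0.4]]]' 40; python3 - <<'E'
from h import *
plan([.4823,.3177,.13],86.3)
d=imaging.capture("wrist");cv2.imwrite("pics/w10.png",d["color"])
E
```

```text
t: 12.22
ee_pos: [0.4874, 0.2526, 0.1357]
tool_rot: [0.502, 1.563, 0.457]
force: [-0.4, 0.8, -0.0]
finger_gap: 0.0546
t 12.22 psi 87.42 pos [0.4874 0.2526 0.1357] tilt [0.0068 0.0033] F [-0.4  0.8 -0. ] M [ 0.09 -0.02 -0.01] gap 0.0546 j6 -1.07
turn [ 1.12  0.38 -0.21] shift after turn [ 0.0057  0.0646 -0.0093] shift now axes [ 0.0058  0.0648 -0.008 ]
```

View pics/w10.png

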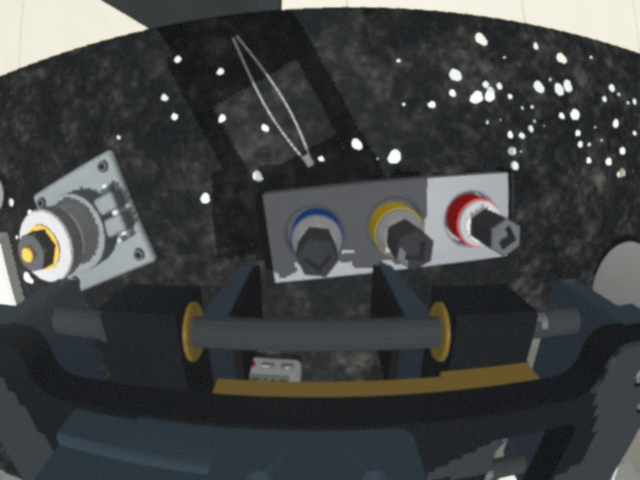

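Blue stands upright in its well at (318,245). Yellow is next.

```bash
python3 -m inch '[[[0,0.018,-0.003,1.1,0.4,-0.2,0.4],[0.003,0.024,-0.003,0,0,0,0.4],[0.01,0.02,-0.003,0,0,0,0.4],[0.01,0.006,0,0,0,0,0.4],[0,0,0,0,0,0,0.4]]]' 40; python3 - <<'E'
from h import *
plan([.4823,.3177,.052],86.3)
E
```

```text
t: 12.68
ee_pos: [0.4836, 0.3225, 0.1122]
tool_rot: [0.47, 1.57, 0.383]
force: [0.4, -0.6, 0.6]
finger_gap: 0.0548
t 12.68 psi 85.00 pos [0.4836 0.3225 0.1122] tilt [0.001  0.0004] F [ 0.4 -0.6  0.6] M [0.03 0.04 0.05] gap 0.0548 j6 -0.91
turn [-1.3   0.05 -0.03] shift after turn [ 0.0602 -0.0048 -0.001 ] shift now axes [ 0.0602 -0.0049 -0.0009]
```

```bash
python3 -m inch '[[[0.006,-0.004,-0.001,-1.3,0,0,0.4],[0.016,-0.001,0,0,0,0,0.4],[0.016,0,0,0,0,0,0.4],[0.008,0,0,0,0,0,0.4],[0,0,0,0,0,0,0.4]]]' 40; python3 - <<'E'
from h import *
plan([.4823,.3177,.052],86.3)
d=imaging.capture("wrist");cv2.imwrite("pics/z11.png",big(d["color"],240,200,400,320,5))
E
```

```text
t: 13.1
ee_pos: [0.4823, 0.314, 0.0644]
tool_rot: [-1.416, 1.568, -1.486]
force: [0.1, -0.1, -0.3]
finger_gap: 0.0547
t 13.10 psi 85.99 pos [0.4823 0.314  0.0644] tilt [ 0.0002 -0.0025] F [ 0.1 -0.1 -0.3] M [-0.04  0.11  0.03] gap 0.0547 j6 -0.94
turn [-0.31  0.02  0.14] shift after turn [ 0.0124  0.0037 -0.0002] shift now axes [ 0.0123  0.0037 -0.0002]
```

View pics/z11.png

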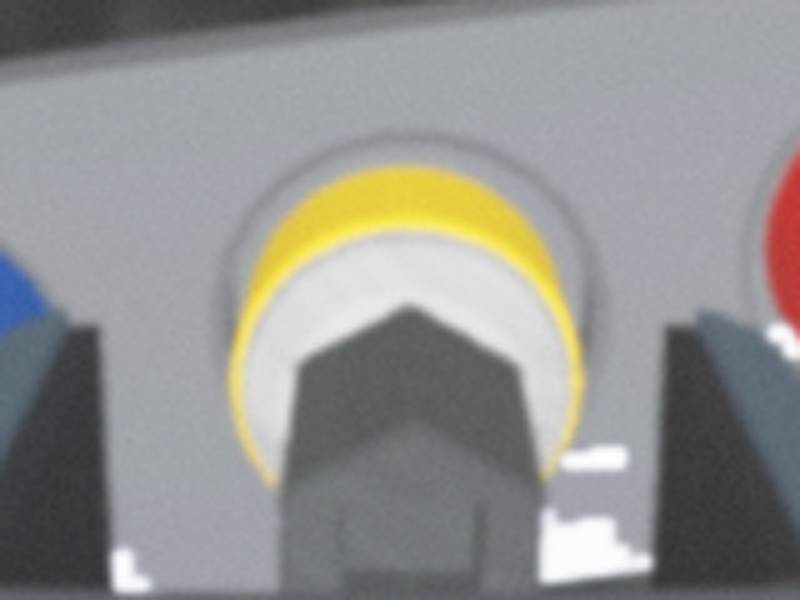

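```bash
python3 -m inch '[[[0.004,0.0037,0,0,0,0,0.4],[0.008,0.0005,0,0,0,0,0.4],[0.003,0,0,0,0,0,0.6],[0,0,0,0,0,0,1],[0,0,0,0,0,0,1],[0,0,0,0,0,0,1],[0,0,0,0,0,0,1]]]' 40; python3 - <<'E'
from h import *
plan([.4823,.3177,.175],86.3)
d=imaging.capture("wrist");cv2.imwrite("pics/z12.png",big(d["color"],240,200,400,320,5))
E
```

```text
t: 13.73
ee_pos: [0.485, 0.3189, 0.0517]
tool_rot: [0.085, 1.565, 0.013]
force: [0.2, -2.0, -0.6]
finger_gap: 0.0241
t 13.73 psi 85.90 pos [0.485  0.3189 0.0517] tilt [0.0055 0.0001] F [ 0.2 -2.  -0.6] M [-0.2  -0.02  0.02] gap 0.0241 j6 -0.93
turn [-0.4   0.31 -0.03] shift after turn [-0.1233 -0.0014 -0.0026] shift now axes [-0.1233 -0.0014 -0.0019]
```

View pics/z12.png

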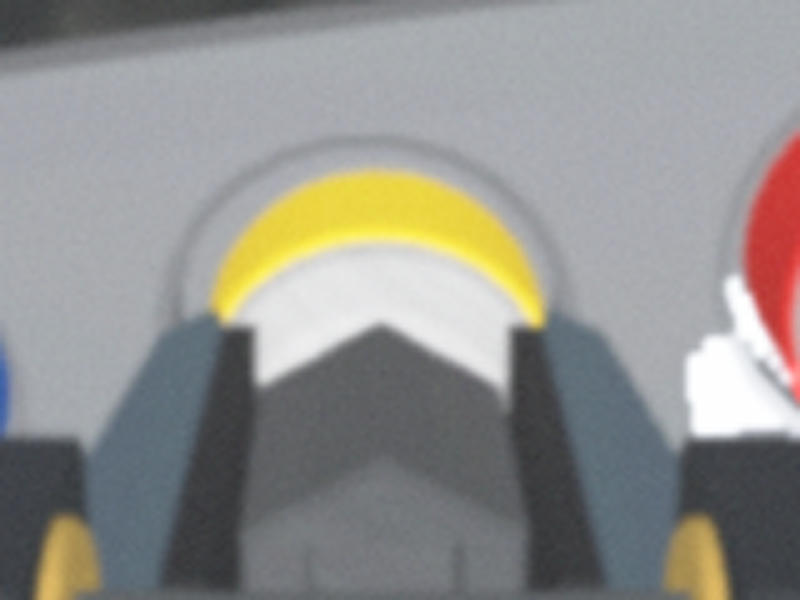

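```bash
python3 -m inch '[[[-0.02,0,0,0,0,0,1],[-0.035,0,0,0,0,0,1],[-0.035,0,0,0,0,0,1],[-0.03,0,0,0,0,0,1],[0,0,0,7,0.3,0,1],[0,0,0,7,0,0,1],[0,0,0,7,0,0,1],[0,0,0,0,0,0,1]]]' 40; python3 - <<'E'
from h import *
plan([.4714,.0393,.175],63.9)
E
```

```text
t: 14.45
ee_pos: [0.4828, 0.3185, 0.1767]
tool_rot: [-2.546, 1.568, -2.998]
force: [-0.6, -0.2, -1.4]
finger_gap: 0.024
t 14.45 psi 64.14 pos [0.4828 0.3185 0.1767] tilt [-0.003  -0.0004] F [-0.6 -0.2 -1.4] M [0.01 0.   0.03] gap 0.024 j6 -0.56
turn [ 0.24 -0.15  0.1 ] shift after turn [ 0.0017 -0.2557  0.1125] shift now axes [ 0.0019 -0.2562  0.1115]
```

```bash
python3 -m inch '[[[0,-0.02,0.009,0,0,0,1],[0,-0.037,0.016,0,0,0,1],[0,-0.037,0.016,0,0,0,1],[0,-0.037,0.016,0,0,0,1],[0,-0.037,0.016,0,0,0,1],[0,-0.037,0.016,0,0,0,1],[0,-0.028,0.013,0,0,0,1],[0,-0.014,0.006,0,0,0,1],[0,0,0,0,0,0,1],[0,0,0,0,0,0,1]]]' 40; python3 - <<'E'
from h import *
plan([.4714,.0393,.150],63.9)
E
```

```text
t: 15.28
ee_pos: [0.4728, 0.0398, 0.1732]
tool_rot: [-2.787, 1.565, 3.082]
force: [-1.0, 1.0, -0.4]
finger_gap: 0.0237
t 15.28 psi 66.27 pos [0.4728 0.0398 0.1732] tilt [-0.0058  0.0003] F [-1.   1.  -0.4] M [0.   0.03 0.02] gap 0.0237 j6 -1.10
turn [ 2.37 -0.31  0.12] shift after turn [ 0.0232 -0.0011 -0.0011] shift now axes [ 0.0232 -0.001  -0.001 ]
```

```bash
python3 -m inch '[[[0.006,-0.001,-0.001,2.3,-0.3,0,1],[0.01,0,0,0,0,0,1],[0.006,0,0,0,0,0,1],[0,0,0,0,0,0,1]]]' 40; python3 - <<'E'
from h import *
plan([.4714,.0393,.140],63.9)
T=tool();d=imaging.capture("wrist"); c=d["color"];cv2.imwrite("pics/w13.png",c)
cv2.imwrite("pics/z13.png",big(c,235,180,405,300,4.7))
E
```

```text
t: 15.62
ee_pos: [0.4718, 0.0425, 0.1505]
tool_rot: [-3.002, 1.571, 2.833]
force: [-1.1, 0.2, -1.4]
finger_gap: 0.0235
t 15.62 psi 64.33 pos [0.4718 0.0425 0.1505] tilt [-0.0001  0.    ] F [-1.1  0.2 -1.4] M [-0.01  0.04  0.02] gap 0.0235 j6 -1.06
turn [ 0.43 -0.01  0.  ] shift after turn [ 0.0105 -0.003   0.0011] shift now axes [ 0.0105 -0.0031  0.0011]
```

View pics/z13.png

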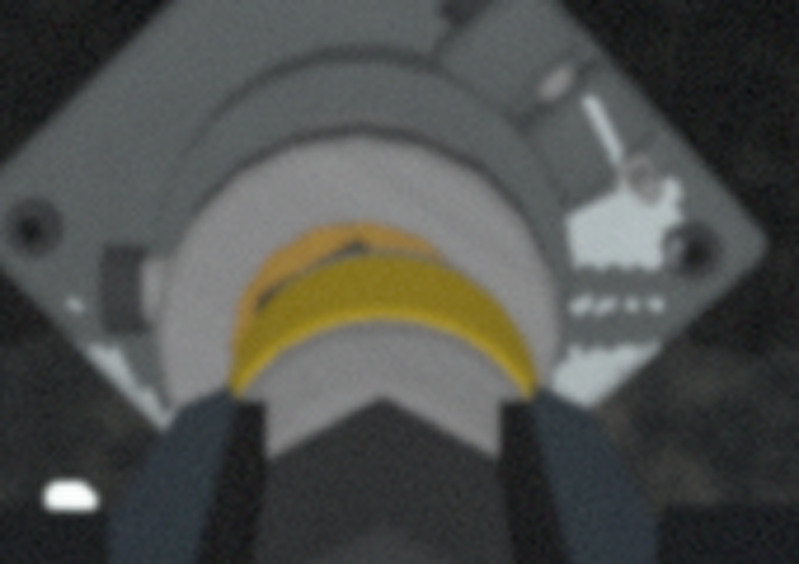

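```bash
python3 -m inch '[[[0,-0.003,0.001,0.4,0,0,1],[0.003,-0.0005,0,0,0,0,1],[0.003,0,0,0,0,0,1],[0,0,0,0,0,0,1]]]' 40; python3 - <<'E'
from h import *
plan([.4714,.0393,.136],63.9)
E
```

```text
t: 16.0
ee_pos: [0.4724, 0.0404, 0.1453]
tool_rot: [0.695, 1.568, 0.243]
force: [0.5, 0.1, -2.0]
finger_gap: 0.0238
t 16.00 psi 64.12 pos [0.4724 0.0404 0.1453] tilt [0.0024 0.0006] F [ 0.5  0.1 -2. ] M [-0.03  0.04 -0.  ] gap 0.0238 j6 -1.06
turn [ 0.22  0.11 -0.09] shift after turn [ 0.0093 -0.0014 -0.0004] shift now axes [ 0.0093 -0.0014 -0.0004]
```

```bash
python3 -m inch '[[[0.003,-0.0014,-0.0004,0.2,0,0,1],[0.005,0,0,0,0,0,1],[0.005,0,0,0,0,0,1],[0.005,0,0,0,0,0,1]]]' 40; python3 - <<'E'
from h import *
plan([.4714,.0393,.122],63.9)
E
```

```text
t: 16.33
ee_pos: [0.4745, 0.0374, 0.1374]
tool_rot: [0.179, 1.558, -0.274]
force: [-10.0, -1.7, 39.4]
finger_gap: 0.0236
t 16.33 psi 64.03 pos [0.4745 0.0374 0.1374] tilt [ 0.012  -0.0034] F [-10.   -1.7  39.4] M [-0.32  2.16  0.05] gap 0.0236 j6 -1.06
turn [ 0.13  0.71 -0.13] shift after turn [ 0.0154  0.0003 -0.0036] shift now axes [ 0.0154  0.0003 -0.0038]
```

```bash
python3 - <<'E'
from h import *
d=imaging.capture("wrist"); c=d["color"];cv2.imwrite("pics/w14.png",c)
cv2.imwrite("pics/z14.png",big(c,235,180,405,300,4.7))
E
```

```text
(no output)
```

View pics/z14.png

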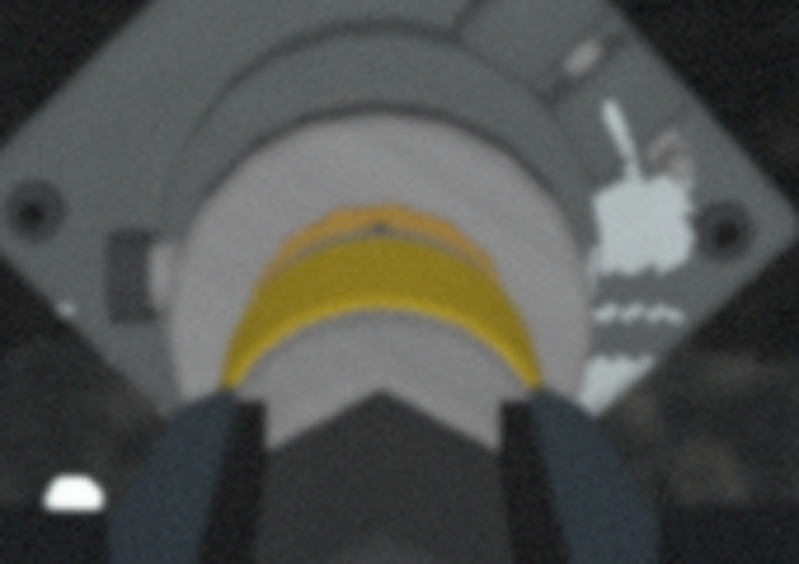

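Yellow also stays up, about 11–14 mm above the washer at 39 N, with a little slip in the grip. That agrees with the camera measurement of about 28 mm. I'll return yellow to the middle well.

```bash
python3 -m inch '[[[-0.02,0,0,0,0,0,1],[-0.03,0,0,0,0,0,1],[-0.012,0,0,-6.9,0.7,0,1],[0,0,0,-6.9,0,0,1],[0,0,0,-6.9,0,0,1],[0,0,0,0,0,0,1]]]' 40; python3 - <<'E'
from h import *
plan([.485,.3185,.19],86)
E
```

```text
t: 16.88
ee_pos: [0.4744, 0.0368, 0.2053]
tool_rot: [0.3, 1.563, 0.221]
force: [-0.5, -1.0, -1.9]
finger_gap: 0.0241
t 16.88 psi 85.50 pos [0.4744 0.0368 0.2053] tilt [0.0074 0.0017] F [-0.5 -1.  -1.9] M [-0.01  0.07  0.  ] gap 0.0241 j6 -1.44
turn [-0.5   0.41 -0.13] shift after turn [ 0.0153  0.2817 -0.0091] shift now axes [ 0.0159  0.2816 -0.0116]
```

```bash
python3 -m inch '[[[0.002,0.022,-0.001,-0.5,0.4,0,1],[0.002,0.038,-0.0015,0,0,0,1],[0.002,0.038,-0.0015,0,0,0,1],[0.002,0.038,-0.0015,0,0,0,1],[0.002,0.038,-0.0015,0,0,0,1],[0.003,0.038,-0.0015,0,0,0,1],[0.01,0.034,-0.0015,0,0,0,1],[0.02,0.02,0,0,0,0,1],[0.02,0.01,0,0,0,0,1],[0.02,0,0,0,0,0,1],[0,0,0,0,0,0,1]]]' 40; python3 - <<'E'
from h import *
plan([.485,.3185,.075],86)
d=imaging.capture("wrist");cv2.imwrite("pics/w15.png",d["color"])
E
```

```text
t: 17.8
ee_pos: [0.4881, 0.3255, 0.115]
tool_rot: [0.976, 1.569, 0.865]
force: [-1.4, 0.0, -1.9]
finger_gap: 0.0238
t 17.80 psi 83.63 pos [0.4881 0.3255 0.115 ] tilt [0.0011 0.0013] F [-1.4  0.  -1.9] M [-0.07  0.04 -0.03] gap 0.0238 j6 -0.89
turn [-2.37  0.06 -0.08] shift after turn [ 0.04   -0.0072 -0.0026] shift now axes [ 0.04   -0.0073 -0.0024]
```

View pics/w15.png

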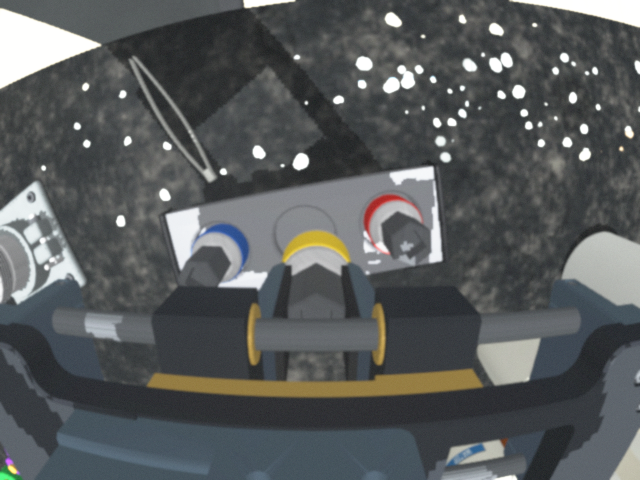

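The held yellow socket at (316,255) sits slightly right of the empty middle well at (305,232), which matches the 7 mm offset the plan shows. I'll correct that and lower.

```bash
python3 -m inch '[[[0.004,-0.0073,-0.0024,-2.3,0,0,1],[0.014,-0.001,0,0,0,0,1],[0.014,0,0,0,0,0,1],[0,0,0,0,0,0,1]]]' 40; python3 - <<'E'
from h import *
plan([.485,.3185,.05],86)
E
```

```text
t: 18.18
ee_pos: [0.4884, 0.3176, 0.0882]
tool_rot: [0.677, 1.56, 0.599]
force: [-0.9, -0.0, -2.5]
finger_gap: 0.0237
t 18.18 psi 85.54 pos [0.4884 0.3176 0.0882] tilt [0.009  0.0061] F [-0.9 -0.  -2.5] M [-0.05  0.02  0.01] gap 0.0237 j6 -0.94
turn [-0.46  0.49 -0.39] shift after turn [ 0.0382  0.0007 -0.0035] shift now axes [ 0.0382  0.0004 -0.0038]
```

```bash
python3 -m inch '[[[0.005,0.0007,-0.004,0,0.5,-0.4,1],[0.008,0,-0.001,0,0,0,1],[0,0,0,0,0,0,1]]]' 40; python3 - <<'E'
from h import *
plan([.485,.3185,.05],86)
E
```

```text
t: 18.43
ee_pos: [0.4853, 0.3187, 0.078]
tool_rot: [0.621, 1.567, 0.539]
force: [-0.4, -0.3, -1.1]
finger_gap: 0.0236
t 18.43 psi 85.27 pos [0.4853 0.3187 0.078 ] tilt [0.0035 0.0021] F [-0.4 -0.3 -1.1] M [ 0.05  0.03 -0.01] gap 0.0236 j6 -0.93
turn [-0.73  0.19 -0.13] shift after turn [ 0.028  -0.0002 -0.0002] shift now axes [ 0.028  -0.0003 -0.0003]
```

```bash
python3 -m inch '[[[0.009,0,0,0,0,0,1],[0.009,0,0,0,0,0,1],[0.006,0,0,0,0,0,1],[0,0,0,0,0,0,1]]]' 40; python3 - <<'E'
from h import *
plan([.485,.3185,.05],86)
E
```

```text
t: 18.77
ee_pos: [0.4864, 0.3193, 0.0535]
tool_rot: [0.624, 1.563, 0.541]
force: [-0.3, -0.1, -1.8]
finger_gap: 0.0238
t 18.77 psi 85.23 pos [0.4864 0.3193 0.0535] tilt [0.0065 0.0039] F [-0.3 -0.1 -1.8] M [ 0.02 -0.01 -0.04] gap 0.0238 j6 -0.93
turn [-0.77  0.36 -0.25] shift after turn [ 0.0035 -0.0009 -0.0014] shift now axes [ 0.0035 -0.0009 -0.0014]
```

```bash
python3 -m inch '[[[0.003,-0.0009,-0.001,0,0,0,1],[0.003,0,0,0,0,0,1],[0.002,0,0,0,0,0,1]]]' 40; python3 - <<'E'
from h import *
plan([.485,.3185,.05],86)
E
```

```text
t: 19.02
ee_pos: [0.4862, 0.3192, 0.0512]
tool_rot: [0.616, 1.56, 0.533]
force: [-2.4, -2.3, 6.2]
finger_gap: 0.0241
t 19.02 psi 85.23 pos [0.4862 0.3192 0.0512] tilt [0.0091 0.0053] F [-2.4 -2.3  6.2] M [-0.5   0.63 -0.04] gap 0.0241 j6 -0.93
turn [-0.77  0.49 -0.34] shift after turn [ 0.0012 -0.0008 -0.0012] shift now axes [ 0.0012 -0.0008 -0.0012]
```

```bash
python3 -m inch '[[[0,0,0,0,0,0,0.4],[0,0,0,0,0,0,0.4],[0,0,0,0,0,0,0.4],[0,0,0,0,0,0,0.4],[-0.02,0,0,0,0,0,0.4],[-0.03,0,0,0,0,0,0.4],[-0.03,0,0,0,0.5,-0.3,0.4],[0,0.02,-0.003,-5,0,0,0.4],[0,0.022,-0.003,0,0,0,0.4],[0,0.016,-0.002,0,0,0,0.4],[0,0,0,0,0,0,0.4],[0,0,0,0,0,0,0.4]]]' 40; python3 - <<'E'
from h import *
plan([.4763,.3829,.10],91)
T=tool();d=imaging.capture("wrist");cv2.imwrite("pics/w16.png",d["color"]); np.save("pics/T16.npy",T)
E
```

```text
t: 20.02
ee_pos: [0.479, 0.3788, 0.1335]
tool_rot: [3.109, 1.57, 3.115]
force: [-0.4, 0.4, -0.2]
finger_gap: 0.0548
t 20.02 psi 90.38 pos [0.479  0.3788 0.1335] tilt [-0.0011  0.    ] F [-0.4  0.4 -0.2] M [ 0.02  0.04 -0.04] gap 0.0548 j6 -0.93
turn [-0.62 -0.06 -0.  ] shift after turn [ 0.0335  0.0042 -0.0026] shift now axes [ 0.0335  0.0042 -0.0026]
```

View pics/w16.png

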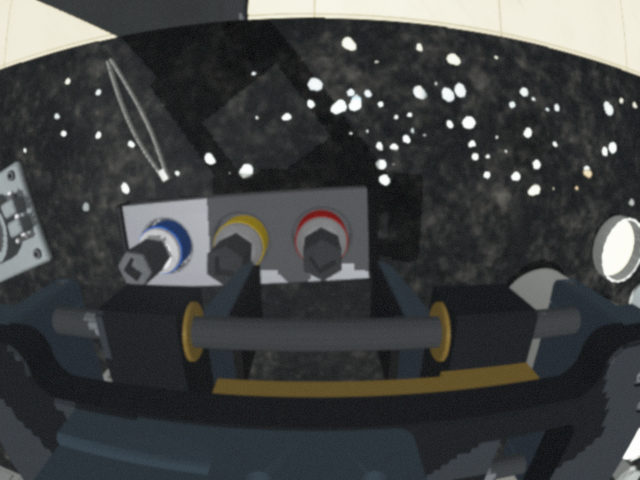

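Yellow and blue stand upright in their wells, and the red shank at (322,250) lies between the fingers. I'll lower onto red.

```bash
python3 -m inch '[[[0.008,0.004,-0.0026,-0.6,0,0,0.4],[0.022,0,0,0,0,0,0.4],[0.022,0,0,0,0,0,0.4],[0.014,0,0,0,0,0,0.4],[0,0,0,0,0,0,0.4],[0,0,0,0,0,0,0.4]]]' 40; python3 - <<'E'
from h import *
plan([.4763,.3829,.052],91)
d=imaging.capture("wrist");cv2.imwrite("pics/z17.png",big(d["color"],240,200,400,320,5))
E
```

```text
t: 20.57
ee_pos: [0.4744, 0.3789, 0.061]
tool_rot: [-2.523, 1.564, -2.506]
force: [0.1, -0.5, -0.5]
finger_gap: 0.0552
t 20.57 psi 90.93 pos [0.4744 0.3789 0.061 ] tilt [-0.0058 -0.0042] F [ 0.1 -0.5 -0.5] M [ 0.04 -0.01 -0.02] gap 0.0552 j6 -0.93
turn [-0.07 -0.33  0.24] shift after turn [0.009 0.004 0.002] shift now axes [0.0089 0.004  0.002 ]
```

View pics/z17.png

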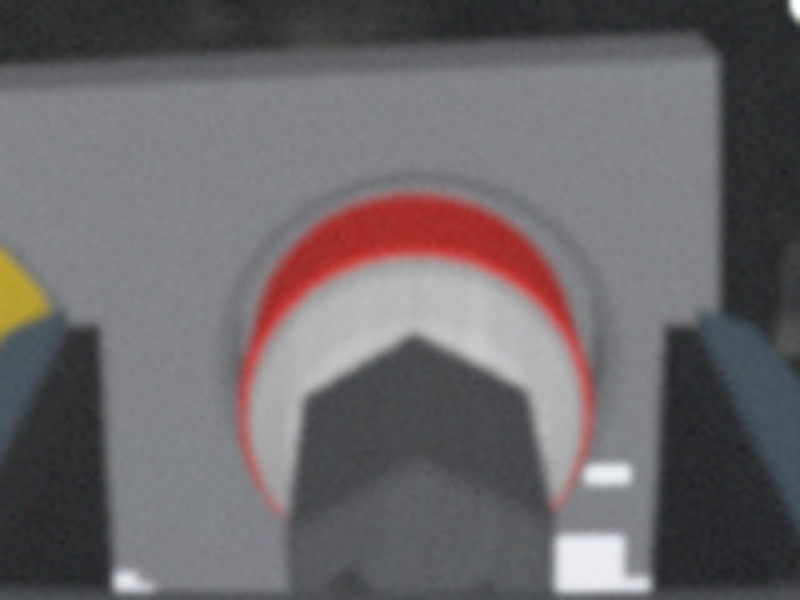

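```bash
python3 -m inch '[[[0.004,0.004,0.001,0,-0.3,0.3,0.4],[0.007,0.0005,0,0,0,0,0.4],[0,0,0,0,0,0,0.4]]]' 40; python3 - <<'E'
from h import *
plan([.4763,.3829,.052],91)
T=tool(); d=imaging.capture("wrist");cv2.imwrite("pics/z18.png",big(d["color"],240,200,400,320,5))
np.save("pics/T18.npy",T)
E
```

```text
t: 20.87
ee_pos: [0.4764, 0.384, 0.0511]
tool_rot: [0.94, 1.566, 0.955]
force: [-0.4, -0.2, -0.7]
finger_gap: 0.0546
t 20.87 psi 90.89 pos [0.4764 0.384  0.0511] tilt [0.0026 0.0036] F [-0.4 -0.2 -0.7] M [0.06 0.05 0.01] gap 0.0546 j6 -0.93
turn [-0.11  0.15 -0.21] shift after turn [-0.0009 -0.0011 -0.0002] shift now axes [-0.0009 -0.0011 -0.0002]
```

View pics/z18.png

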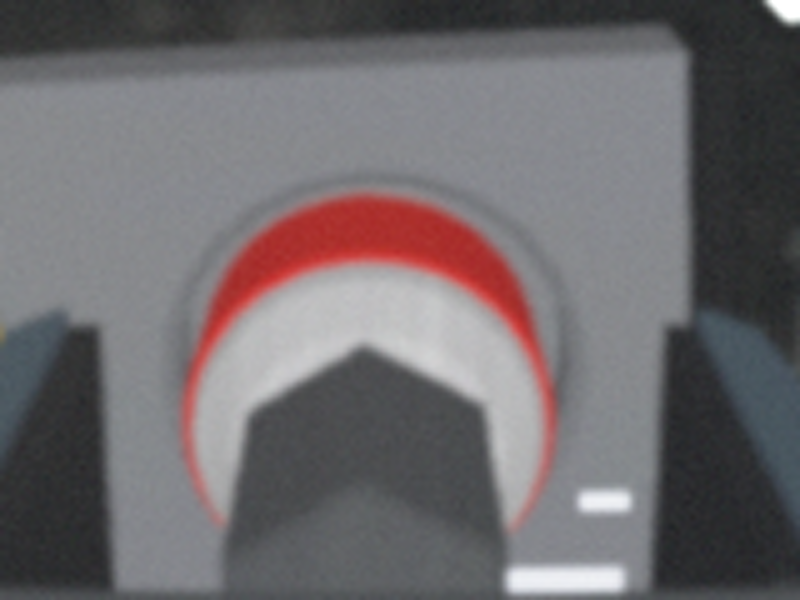

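```bash
python3 -m inch '[[[0,-0.0012,0,0,0,0,0.7],[0,0,0,0,0,0,1],[0,0,0,0,0,0,1],[0,0,0,0,0,0,1],[0,0,0,0,0,0,1],[-0.02,0,0,0,0,0,1],[-0.035,0,0,0,0,0,1],[-0.035,0,0,0,0,0,1],[-0.03,0,0,6.9,0,0,1],[0,0,0,6.9,0,0,1],[0,0,0,6.9,0,0,1],[0,0,0,6.2,0,0,1],[0,0,0,0,0,0,1]]]' 60; python3 - <<'E'
from h import *
plan([.469,.0405,.175],63.9)
T=tool(); d=imaging.capture("wrist");cv2.imwrite("pics/w19.png",d["color"])
E
```

```text
t: 22.0
ee_pos: [0.4759, 0.3818, 0.1775]
tool_rot: [1.286, 1.567, 0.812]
force: [0.1, -0.1, -2.7]
finger_gap: 0.0234
t 22.00 psi 62.87 pos [0.4759 0.3818 0.1775] tilt [0.0028 0.003 ] F [ 0.1 -0.1 -2.7] M [-0.05 -0.01 -0.04] gap 0.0234 j6 -0.44
turn [-1.03  0.07 -0.22] shift after turn [ 0.0025 -0.3095  0.1439] shift now axes [ 0.0015 -0.3069  0.1495]
```

View pics/w19.png

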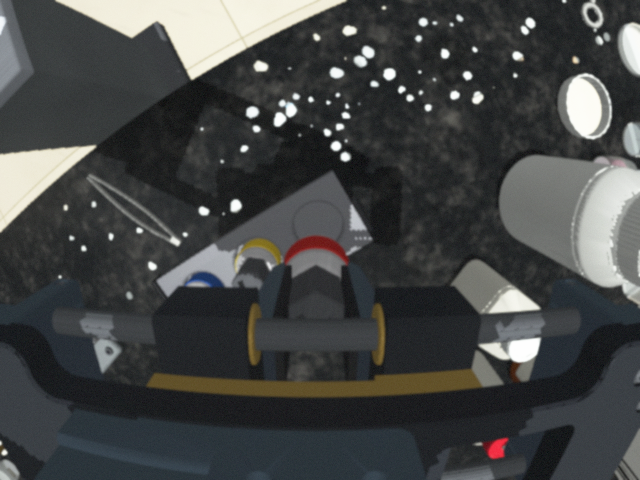

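```bash
python3 -m inch '[[[0,-0.02,0.0097,-1,0,0,1],[0,-0.034,0.0162,0,0,0,1],[0,-0.034,0.0162,0,0,0,1],[0,-0.034,0.0162,0,0,0,1],[0,-0.034,0.0162,0,0,0,1],[0,-0.034,0.0162,0,0,0,1],[0,-0.034,0.0162,0,0,0,1],[0,-0.034,0.0162,0,0,0,1],[0,-0.026,0.0125,0,0,0,1],[0,-0.014,0.007,0,0,0,1],[0,0,0,0,0,0,1],[0,0,0,0,0,0,1]]]' 60; python3 - <<'E'
from h import *
plan([.469,.0405,.16],63.9)
E
```

```text
t: 23.05
ee_pos: [0.4751, 0.0384, 0.17]
tool_rot: [-2.959, 1.565, 2.915]
force: [-0.6, 0.2, -1.2]
finger_gap: 0.0238
t 23.05 psi 66.56 pos [0.4751 0.0384 0.17  ] tilt [-0.0053  0.0012] F [-0.6  0.2 -1.2] M [ 0.01 -0.03  0.01] gap 0.0238 j6 -1.11
turn [ 2.66 -0.31  0.06] shift after turn [ 0.01   -0.0008 -0.0064] shift now axes [ 0.0101 -0.0005 -0.0064]
```

```bash
python3 -m inch '[[[0.003,-0.0008,-0.0064,2.6,-0.3,0,1],[0.006,0,-0.001,0,0,0,1],[0.003,0,0,0,0,0,1],[0,0,0,0,0,0,1],[0,0,0,0,0,0,1]]]' 60; python3 - <<'E'
from h import *
plan([.469,.0405,.15],63.9)
T=tool();d=imaging.capture("wrist"); c=d["color"];cv2.imwrite("pics/w20.png",c);np.save("pics/T20.npy",T)
b=big(c,235,180,405,300,4.7)
ax=lambda o,h:T[:3,3]+T[:3,2]*o+T[:3,0]*(.0461-h)   # h above foot
for o,col in((0,(0,255,0)),(-.001,(255,255,0))):
    draw(b,wproj(d,T,circ(ax(o,0),.02)),235,180,4.7,col)
    draw(b,wproj(d,T,circ(ax(o,.04),.02)),235,180,4.7,col)
draw(b,wproj(d,T,circ([.469,.0405,.08],.03)),235,180,4.7,(0,0,255))
draw(b,wproj(d,T,circ([.469,.0405,.08],.0185)),235,180,4.7,(255,0,255))
draw(b,wproj(d,T,hexa([.469,.0405,.08],.028,3.94)),235,180,4.7,(0,0,255))
cv2.imwrite("pics/z20.png",b)
E
```

```text
t: 23.47
ee_pos: [0.468, 0.0443, 0.1564]
tool_rot: [-3.039, 1.569, 2.799]
force: [-0.0, 0.2, -2.1]
finger_gap: 0.0234
t 23.47 psi 64.51 pos [0.468  0.0443 0.1564] tilt [-0.0015  0.0005] F [-0.   0.2 -2.1] M [0.03 0.04 0.01] gap 0.0234 j6 -1.06
turn [ 0.61 -0.09  0.01] shift after turn [ 0.0064 -0.003   0.0025] shift now axes [ 0.0064 -0.003   0.0025]
```

View pics/z20.png

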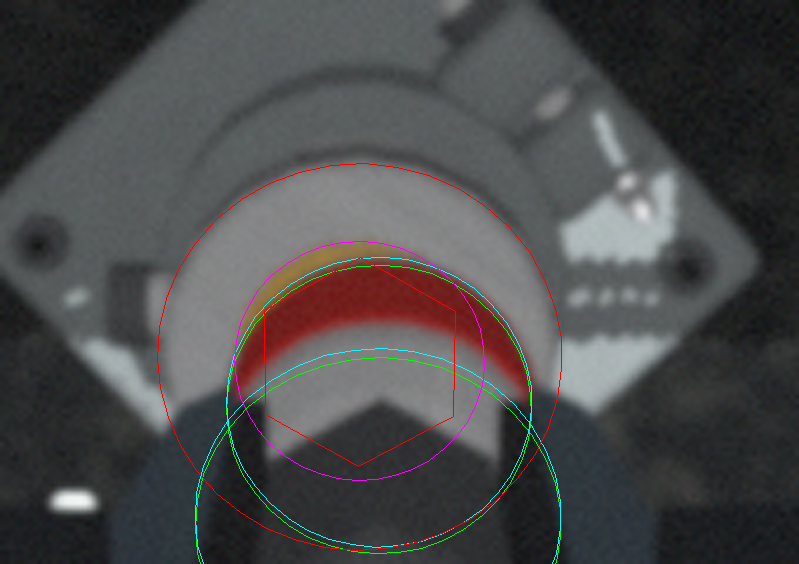

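```bash
python3 -m inch '[[[0,-0.003,0.003,0.6,0,0,1],[0.003,-0.0005,0,0,0,0,1],[0.002,0,0,0,0,0,1],[0,0,0,0,0,0,1]]]' 60; python3 - <<'E'
from h import *
plan([.4696,.0402,.145],63.9)
E
```

```text
t: 23.85
ee_pos: [0.4704, 0.0401, 0.1512]
tool_rot: [2.565, 1.57, 2.111]
force: [-0.3, -0.1, -1.0]
finger_gap: 0.0235
t 23.85 psi 63.99 pos [0.4704 0.0401 0.1512] tilt [-0.0004  0.0007] F [-0.3 -0.1 -1. ] M [-0.04  0.02 -0.01] gap 0.0235 j6 -1.06
turn [ 0.09 -0.04 -0.03] shift after turn [ 0.0062 -0.0003 -0.0007] shift now axes [ 0.0062 -0.0003 -0.0007]
```

```bash
python3 -m inch '[[[0.004,-0.0003,-0.0007,0,0,0,1],[0.004,0,0,0,0,0,1],[0.004,0,0,0,0,0,1]]]' 60; python3 -c "
from h import *
plan([.4696,.0402,.126],63.9)"
```

```text
t: 24.1
ee_pos: [0.4703, 0.04, 0.139]
tool_rot: [0.849, 1.569, 0.395]
force: [-0.3, -0.8, -0.6]
finger_gap: 0.0237
t 24.10 psi 63.98 pos [0.4703 0.04   0.139 ] tilt [0.0018 0.0007] F [-0.3 -0.8 -0.6] M [-0.2  -0.17  0.04] gap 0.0237 j6 -1.06
turn [ 0.08  0.07 -0.08] shift after turn [ 0.013  -0.0001 -0.0007] shift now axes [ 0.013  -0.0001 -0.0008]
```

```bash
python3 -m inch '[[[0.004,0,-0.0005,0,0,0,1],[0.004,0,0,0,0,0,1],[0.004,0,0,0,0,0,1]]]' 60; python3 -c "
from h import *
plan([.4696,.0402,.126],63.9)"
```

```text
t: 24.35
ee_pos: [0.4706, 0.0398, 0.1282]
tool_rot: [0.423, 1.567, -0.031]
force: [-12.4, -1.1, 49.0]
finger_gap: 0.0237
t 24.35 psi 63.99 pos [0.4706 0.0398 0.1282] tilt [ 0.0036 -0.0001] F [-12.4  -1.1  49. ] M [-0.3   2.52 -0.03] gap 0.0237 j6 -1.06
turn [ 0.09  0.19 -0.08] shift after turn [ 0.0022 -0.0001 -0.0011] shift now axes [ 0.0022 -0.0001 -0.0011]
```

```bash
python3 -m inch '[[[0.001,0,-0.001,0,0,0,1],[0.001,0,0,0,0,0,1],[0.001,0,0,0,0,0,1]]]' 60; python3 - <<'E'
from h import *
plan([.4696,.0402,.126],63.9)
T=tool();d=imaging.capture("wrist"); c=d["color"];cv2.imwrite("pics/w21.png",c);np.save("pics/T21.npy",T)
b=big(c,235,180,405,300,4.7); cv2.imwrite("pics/z21.png",b)
s=imaging.capture("scene"); cv2.imwrite("pics/s21.png",big(s["color"],220,190,370,330,4.2))
E
```

```text
t: 24.6
ee_pos: [0.4703, 0.0399, 0.1284]
tool_rot: [0.323, 1.565, -0.13]
force: [-2.4, -0.7, 8.7]
finger_gap: 0.0237
t 24.60 psi 64.01 pos [0.4703 0.0399 0.1284] tilt [ 0.0062 -0.0008] F [-2.4 -0.7  8.7] M [-0.02  0.6  -0.08] gap 0.0237 j6 -1.06
turn [ 0.11  0.34 -0.11] shift after turn [ 0.0024 -0.     -0.0008] shift now axes [ 0.0024 -0.     -0.0008]
```

View pics/z21.png

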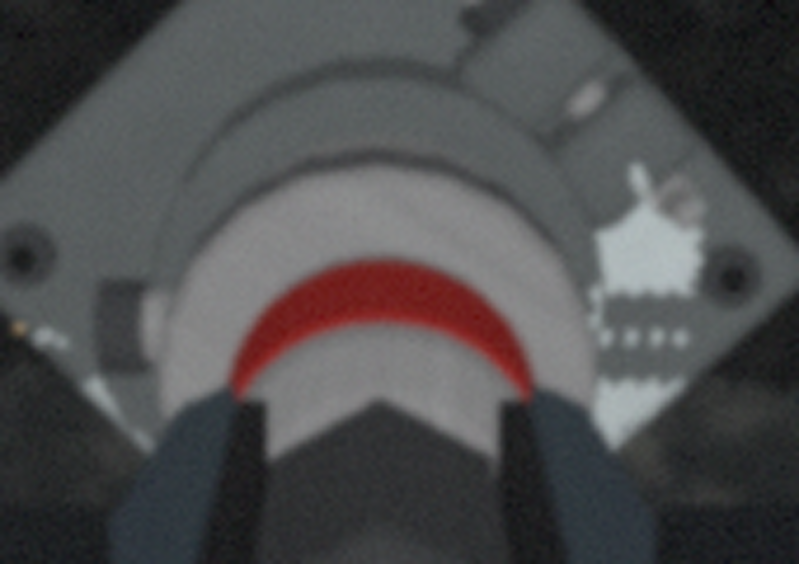

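View pics/s21.png

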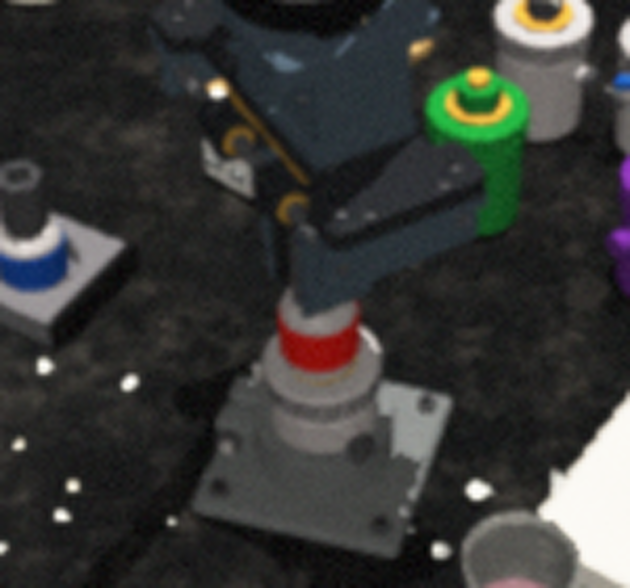

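```bash
python3 - <<'E'
from h import *
s=imaging.capture("scene"); c=s["color"]
b=big(c,270,245,325,290,14)
for z,col in((.080,(0,255,0)),(.084,(255,0,0))): draw(b,proj(s,circ([.469,.0405,z],.02)),270,245,14,col)
draw(b,proj(s,circ([.469,.0405,.08],.03)),270,245,14,(0,0,255))
cv2.imwrite("pics/s22.png",b)
cv2.imwrite("pics/s22r.png",big(c,270,245,325,290,14))
E
```

```text
(no output)
```

View pics/s22.png

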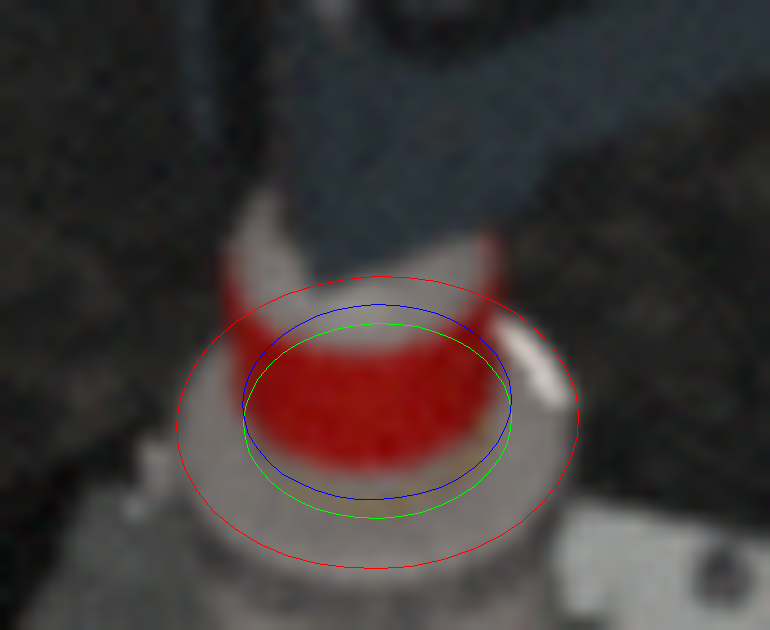

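View pics/s22r.png

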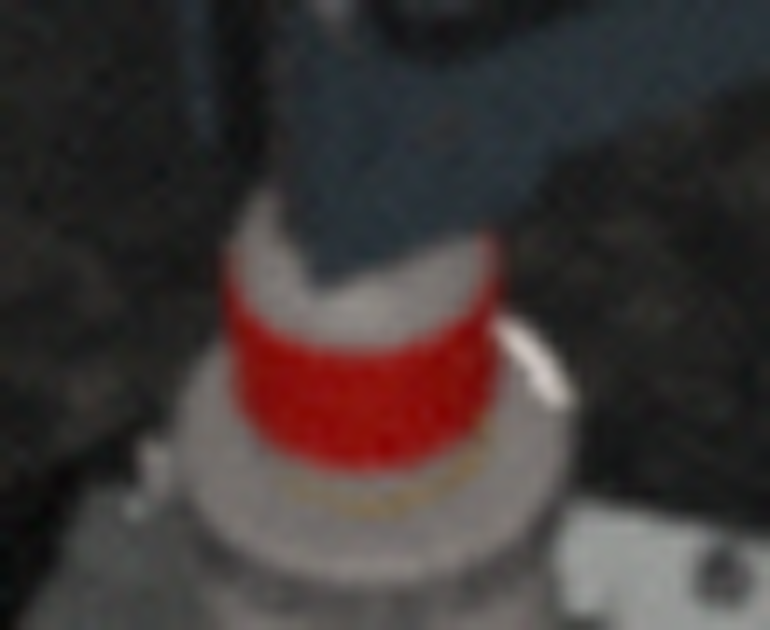

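Red has dropped about 12 mm over the nut. A sliver of gold washer still shows below its foot at (375,495) in the crop, so it sits 2–3 mm high. I'll relieve the side force and press again.

```bash
python3 -m inch '[[[0.001,0,-0.002,0,0.5,0,1],[0.003,0,-0.002,0,0.5,0,1],[0.004,0,-0.002,0,0.3,0,1],[0.005,0,-0.002,0,0.3,0,1]]]' 60; python3 -c "
from h import *
plan([.4696,.0402,.126],63.9)"
```

```text
t: 25.08
ee_pos: [0.4706, 0.0399, 0.1282]
tool_rot: [1.774, 1.567, 1.324]
force: [-9.4, -3.6, 42.9]
finger_gap: 0.0234
t 25.08 psi 64.23 pos [0.4706 0.0399 0.1282] tilt [0.001  0.0039] F [-9.4 -3.6 42.9] M [-1.11  1.88 -0.11] gap 0.0234 j6 -1.07
turn [ 0.33 -0.05 -0.23] shift after turn [ 0.0022 -0.0001 -0.001 ] shift now axes [ 0.0022 -0.0001 -0.001 ]
```

```bash
python3 -m inch '[[[0.002,0,-0.001,4,0,0,1],[0.003,0,-0.001,4,0,0,1]]]' 60; python3 -c "
from h import *
plan([.4696,.0402,.126],63.9)";  python3 -m inch '[[[0.002,0,-0.001,-4,0,0,1],[0.003,0,-0.001,-4,0,0,1]]]' 60; python3 - <<'E'
from h import *
plan([.4696,.0402,.126],63.9)
s=imaging.capture("scene"); c=s["color"]; cv2.imwrite("pics/s23.png",big(c,270,245,325,290,14))
d=imaging.capture("wrist"); cv2.imwrite("pics/w23.png",d["color"])
E
```

```text
t: 25.25
ee_pos: [0.4708, 0.0391, 0.1283]
tool_rot: [0.641, 1.563, 0.05]
force: [-6.5, -3.5, 26.8]
finger_gap: 0.0238
t 25.25 psi 56.11 pos [0.4708 0.0391 0.1283] tilt [0.0076 0.0004] F [-6.5 -3.5 26.8] M [-0.73  1.41  0.5 ] gap 0.0238 j6 -0.92
turn [-7.79  0.37 -0.24] shift after turn [ 0.0023  0.0005 -0.0016] shift now axes [ 0.0023  0.0003 -0.0016]
t: 25.42
ee_pos: [0.4711, 0.0397, 0.1283]
tool_rot: [0.454, 1.557, 0.003]
force: [-4.0, -1.7, 27.0]
finger_gap: 0.0236
t 25.42 psi 64.19 pos [0.4711 0.0397 0.1283] tilt [0.0142 0.    ] F [-4.  -1.7 27. ] M [-0.58  1.22 -0.31] gap 0.0236 j6 -1.06
turn [ 0.29  0.73 -0.36] shift after turn [ 0.0023 -0.0003 -0.0016] shift now axes [ 0.0023 -0.0003 -0.0016]
```

View pics/s23.png

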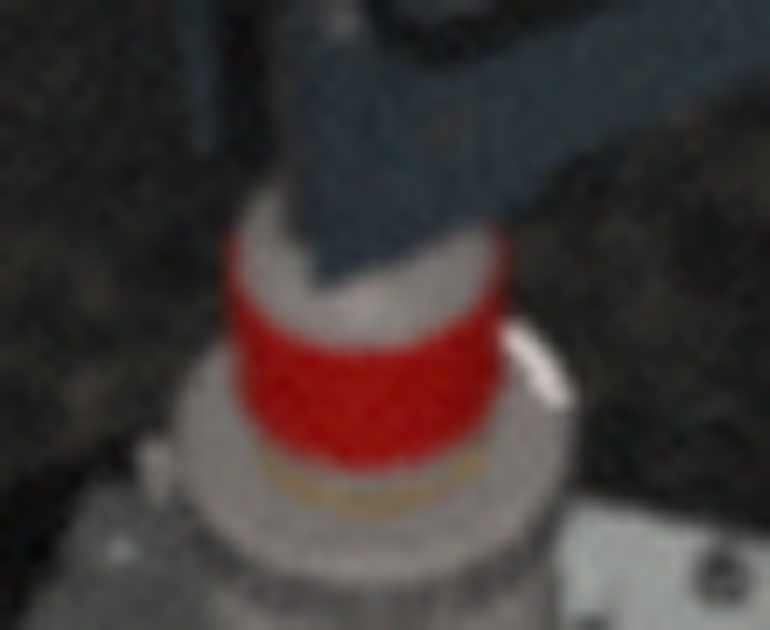

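The height stays at 0.1283 and the moment about z flips between +0.5 and −0.3 N m, so red is driving the nut. To be sure it is resting on the washer, I'll release it so it can settle freely, then look.

```bash
python3 -m inch '[[[-0.001,0,0,0,0.7,-0.3,1],[0,0,0,0,0,0,1],[0,0,0,0,0,0,0.5],[0,0,0,0,0,0,0.5],[0,0,0,0,0,0,0.5],[0,0,0,0,0,0,0.5]]]' 60; python3 - <<'E'
from h import *
plan([.4696,.0402,.126],63.9)
s=imaging.capture("scene"); c=s["color"]; cv2.imwrite("pics/s24.png",big(c,270,245,325,290,14))
T=tool();d=imaging.capture("wrist"); cv2.imwrite("pics/w24.png",d["color"]); np.save("pics/T24.npy",T)
cv2.imwrite("pics/z24.png",big(d["color"],235,180,405,300,4.7))
E
```

```text
t: 26.02
ee_pos: [0.4702, 0.0403, 0.1288]
tool_rot: [2.452, 1.568, 2.0]
force: [0.3, -0.5, 0.7]
finger_gap: 0.0446
t 26.02 psi 64.06 pos [0.4702 0.0403 0.1288] tilt [-0.001   0.0022] F [ 0.3 -0.5  0.7] M [-0.01  0.02 -0.01] gap 0.0446 j6 -1.06
turn [ 0.16 -0.11 -0.09] shift after turn [ 0.0028 -0.0004 -0.0005] shift now axes [ 0.0028 -0.0004 -0.0005]
```

View pics/s24.png

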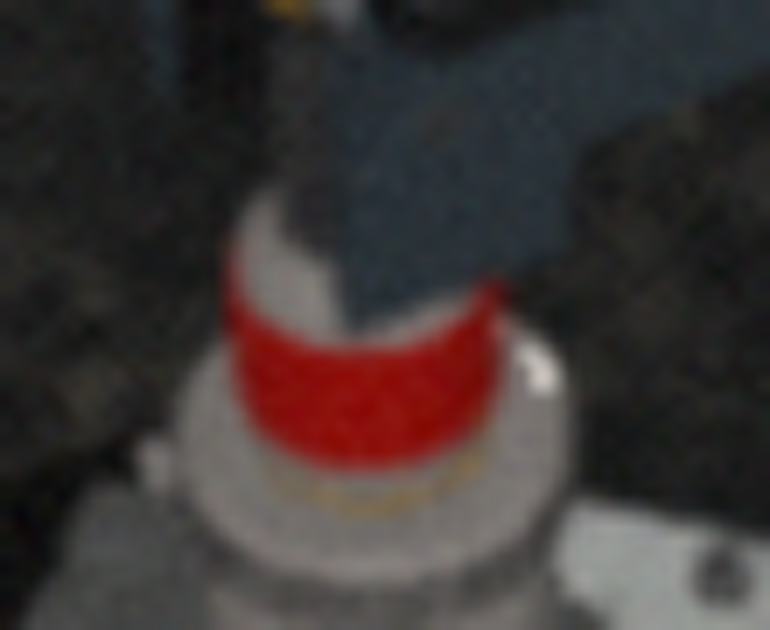

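View pics/z24.png

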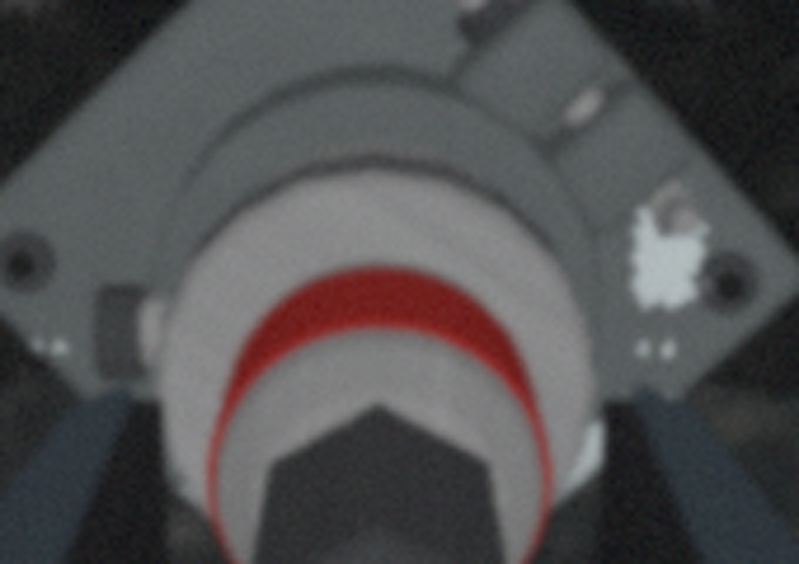

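On release the socket does not move in the scene view, so it was resting fully on the washer. I'll regrip it centred and a little lower.

```bash
python3 -m inch '[[[0.003,-0.0006,-0.0016,0,0,0,0.5],[0.002,-0.0002,-0.0006,0,0,0,0.6],[0,0,0,0,0,0,1],[0,0,0,0,0,0,1],[0,0,0,0,0,0,1],[0,0,0,0,0,0,1],[0.001,0,0,0,0,0,1]]]' 60; python3 - <<'E'
from h import *
plan([.469,.0402,.125],63.9)
T=tool();d=imaging.capture("wrist"); cv2.imwrite("pics/z25.png",big(d["color"],235,180,405,300,4.7))
E
```

```text
t: 26.7
ee_pos: [0.4674, 0.0407, 0.1227]
tool_rot: [2.666, 1.568, 2.214]
force: [-4.3, 0.3, 14.0]
finger_gap: 0.0236
t 26.70 psi 64.07 pos [0.4674 0.0407 0.1227] tilt [-0.0017  0.0023] F [-4.3  0.3 14. ] M [-0.17  0.73 -0.03] gap 0.0236 j6 -1.06
turn [ 0.17 -0.15 -0.08] shift after turn [-0.0023  0.0002  0.0017] shift now axes [-0.0023  0.0002  0.0017]
```

View pics/z25.png

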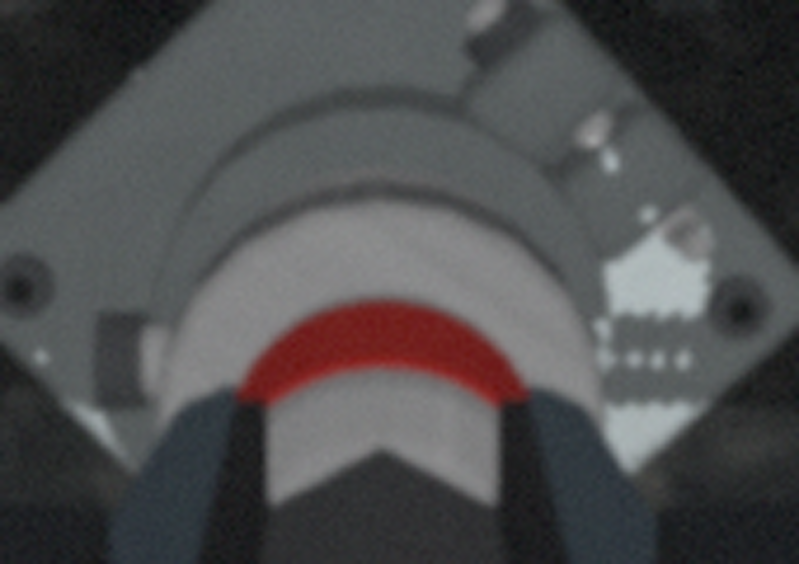

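```bash
python3 -m inch '[[[0.001,0,0.0005,5,0,0,1],[0.001,0,0.0005,6,0,0,1],[0.001,0,0.0005,6,0,0,1],[0.001,0,0.0005,6,0,0,1]]]' 60; python3 - <<'E'
from h import *
plan([.4685,.0417,.122],12)
E
```

```text
t: 27.08
ee_pos: [0.4682, 0.0413, 0.1228]
tool_rot: [2.784, 1.565, 1.916]
force: [-3.0, 1.4, 6.8]
finger_gap: 0.0234
t 27.08 psi 40.23 pos [0.4682 0.0413 0.1228] tilt [-0.002   0.0055] F [-3.   1.4  6.8] M [0.27 0.57 0.29] gap 0.0234 j6 -0.65
turn [28.23 -0.33 -0.04] shift after turn [ 0.0008  0.0004 -0.0003] shift now axes [ 0.0008  0.0005 -0.0001]
```

```bash
python3 -m inch '[[[0.001,0.0002,0,6,0,0,1],[0.001,0.0002,0,6,0,0,1],[0.001,0,0,6,0,0,1],[0.001,0,0,6,0,0,1],[0.001,0,0,4,0,0,1],[0.001,0,0,0,0,0,1],[0.001,0,0,0,0,0,1]]]' 60; python3 - <<'E'
from h import *
plan([.4685,.0417,.122],12)
T=tool();d=imaging.capture("wrist"); cv2.imwrite("pics/w26.png",d["color"])
s=imaging.capture("scene"); cv2.imwrite("pics/s26.png",big(s["color"],150,180,350,330,4))
E
```

```text
t: 27.67
ee_pos: [0.4693, 0.042, 0.1228]
tool_rot: [2.442, 1.565, 1.062]
force: [-2.2, -0.6, 7.7]
finger_gap: 0.0238
t 27.67 psi 10.94 pos [0.4693 0.042  0.1228] tilt [0.0026 0.0047] F [-2.2 -0.6  7.7] M [-0.15  0.61  0.11] gap 0.0238 j6 -0.13
turn [-1.06 -0.23 -0.2 ] shift after turn [ 0.0008 -0.0009  0.0002] shift now axes [ 0.0008 -0.0009  0.0002]
```

View pics/w26.png

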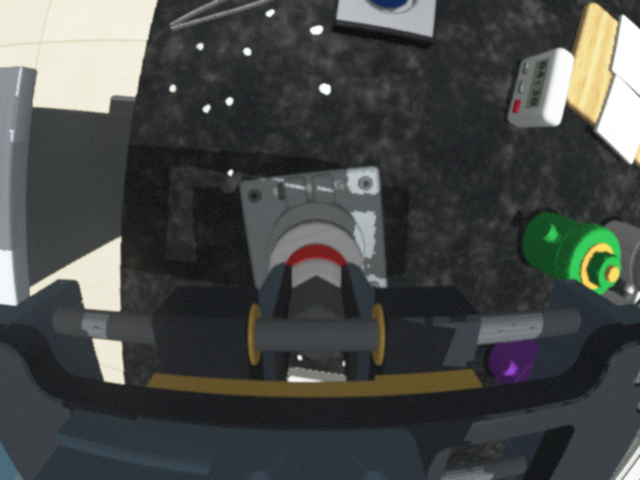

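View pics/s26.png

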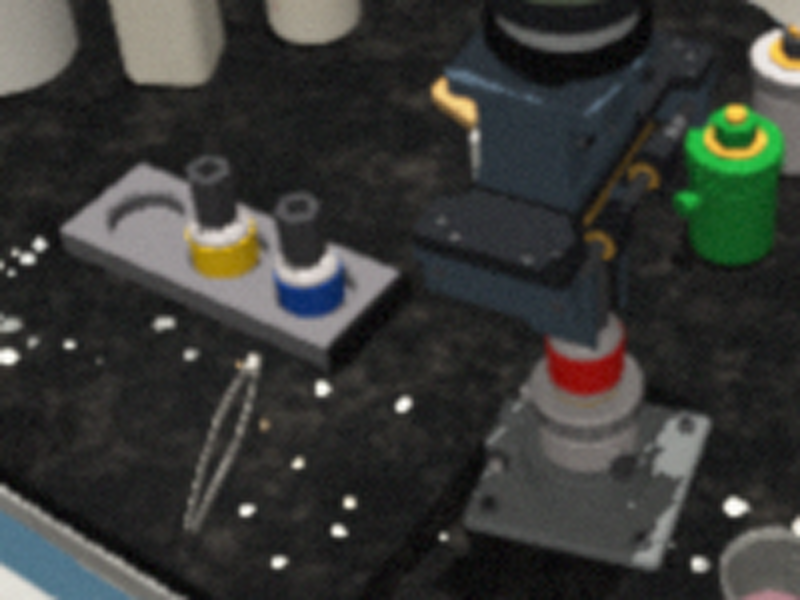

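The wrist view shows red gripped and down on the cell at (316,255). The scene view shows yellow and blue upright in their wells and the forceps where they were. The arm is at rest with about 8 N on the tool. Handing in.

```bash
python3 -m inch '[[[0.0005,0,0,0,0,0,1],[0.0005,0,0,0,0,0,1]]]' 60; python3 - <<'E'
from h import *
from cell import workorder
plan([.4685,.0417,.122],12)
print(workorder.sign_off())
E
```

```text
t: 27.93
ee_pos: [0.4693, 0.042, 0.1228]
tool_rot: [2.351, 1.565, 0.972]
force: [-1.2, 0.6, 4.3]
finger_gap: 0.0238
t 27.93 psi 10.98 pos [0.4693 0.042  0.1228] tilt [0.0032 0.0046] F [-1.2  0.6  4.3] M [-0.13  0.4   0.02] gap 0.0238 j6 -0.13
turn [-1.02 -0.22 -0.23] shift after turn [ 0.0008 -0.0008  0.0002] shift now axes [ 0.0008 -0.0008  0.0002]
the job is handed in; nothing more can be done
None
```

The red socket fits, so the nut is 28 mm. It has been turned clockwise and the job was handed in at 27.9 s. The sign-off reports no verdict.

**Blue and yellow:** I tried blue, then yellow. Blue stopped about 14 mm above the washer. Yellow stopped about 11 mm up by the arm reading, with a little slip in the grip. Both went back upright in their wells and stood there in the last scene picture.

**Red:** It dropped over the nut to a hard stop. I let go once to see whether it would settle lower, and it did not move. I then regripped it at 60 N and turned the tool 53° clockwise, meeting 0.2–0.3 N m of resistance. Allowing for play in the bore, I estimate the nut turned 0.75–0.9 rad; I did not measure it directly.

**Last checks:** The gripper still holds red (fingers 23.8 mm apart) with about 4 N on the tool, upright to within 0.01 rad. The forceps are in place in the final pictures. The timer shows only in the wrist view and the beaker is only partly in frame; both look undisturbed. The flask was not in the last views, but nothing went near it.

**What disagreed:**
- **Red's height:** the arm reading put red's foot 2–3 mm above the washer, and a sliver of washer still shows beneath it. I judged it seated because the stop was stiff and repeatable and it did not drop when released.
- **Nut size:** an early oblique look suggested 24 mm, while the close overhead view gave about 28 mm.

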